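# Clamp a shoe last in the cam-lever holding fixture

## Robot

A 6-joint arm with a two-finger parallel gripper is mounted at the origin on the work surface. World frame = base frame: x ahead of the robot, y to its left, z up, the work surface at z = 0. Lengths are in mm, angles in rad, forces in N, time in s.
With the tool pointing down it reaches from about 350 to 875 mm from the base axis. Payload 4.2 kg.
Tool frame: the origin (TCP) lies midway between the tips of the shut fingers; the grasp point (between the pads) lies 19 mm behind it; z points along the fingers, y is the direction in which the jaws open and shut (so a half turn about z gives the same grasp; the last joint's range is limited). The gripper opens to 85 mm and grips with 20 to 120 N. Pads are 22 mm wide; open, the fingers measure 114 mm over their backs; the gripper's body (76 mm by 85 mm) begins 54 mm behind the grasp point. The pads swing forward as they close: fully open they stand 13 mm farther back than shut.
Start: joints at [-0.99, 0.385, 0.008, 0, -1.194, -0.259], TCP at [197.687, -592.89, 231.312] pointing down, gripper open.
Joint ranges: [-3.14, 3.14], [-1.21, 2.06], [-1.07, 1.41], [-3.16, 2.05], [-2.99, -0.16], [-3.1, 3.1]. Speed limits (rad/s): [2.79, 2.79, 3.14, 3.14, 3.14, 3.14].

## Interface

Orientations are given as a unit quaternion [x, y, z, w].
In Python, from bench import readout, optics, workorder, nets gives the robot as it stands. The module is installed in compiled form; this text tells all that it offers.
- The arm moves only by the tool move_arm, never from a script. Its argument "steps" is a list of rows, each a list of 7 numbers: the opening, from -1 (shut) to 1 (fully open), so that 0 is half open, then the shift along the world's x, y, z in mm, then the turn, a rotation vector about the world's x, y, z in rad. In form: [[gripper, tx, ty, tz, wx, wy, wz], ...]. A call has 1 to 5 rows; each row is the pose to reach, as a shift and turn from the pose commanded when the call began; what a row does not reach only later rows make up. A row lasts 1/12 s, in which the tool goes at most 41.7 mm and 7.16 degrees, less where a joint would pass 70% of its speed; a pose out of reach is approached as far as the arm can. A call with a gripper value outside its range is refused whole. The fingers move at their own pace and stop on an object; the grip force is fixed at half the most. Time passes only in rows, so rows that repeat a pose let the fingers close. It gives the time, the measured TCP pose, the force and the opening at its end, in the units of the state.
- readout.read_state(): the state, without advancing time (a new reading comes with each control period).
- optics.get_image(name): name is "scene" or "side" or "wrist"; returns a dict with "frame" (400x640x3 uint8, blue, green, red), "fx", "fy", "cx", "cy" (pixels), "rvec" (rotation vector, rad) and "tvec" (3), from world to camera coordinates, as OpenCV has them. Camera axes: x right, y down, z forward; pixel columns grow to the right and rows downward; lengths in mm; the calibration is good to about 2 mm. A picture is of the moment at which its call begins. There is no depth.
- workorder.job_done(): hands the job in, once; it reports no verdict.
Trained networks look in a picture, given as the dict that the camera call returned (one of the last four; its "shot" number tells which), for a name from the list of things; names that differ only in an ending like _2 or _b are one class to them, and where a whole thing is asked for, a point or a joint stands for the part that bears it (a point fixed in the world has none). Each returns a list of dicts, best first, with "conf" (0 to 1); they miss things now and then, are a little off and sometimes report something else, mostly with a low value. They report only what shows in the picture. A call takes as long as a camera call. They do not tell look-alikes from the thing itself.
- nets.silhouettes(name, picture): "region" (400x640 bool, what is visible of it) and "extent" ([left, top, right, bottom] in pixels, round what is visible of it).
- nets.tip_of(name, picture): "uv" ([column, row] in pixels: a listed point, or the origin of a listed thing).
The state is a dict: "clock": time; "joints": joint angles; "joint_vel": joint speeds; "joint_efforts": joint torques, N m; "position": TCP position; "ee_rot": TCP orientation; "contact_force": force on the tool from outside, world axes, zero at the start; "wrist_torque": the same for the moment, N m; "gripper_width": finger opening in mm.
Only numpy, scipy, OpenCV 4.12 (cv2) and the standard library are available. Lean on these libraries where they do the work, as an engineer would, in place of code of your own. Each camera call takes 0.05 s, during which the arm holds its last target.

## Task

Set the wooden shoe last in the sloping fixture, sole down on the bed with its heel in the V of the heel stop and its toe towards the red pad, and let go of it. Then swing the cam lever just far enough for the pad to take up the gap and press its springs in about halfway, never squashing them solid, and leave the lever there. Leave the blue last, the tack tin and the hammer where they are.

Things in the scene. Friction and masses are not known exactly. Their poses are not given: they have to be found in the camera images.
- last_cone (a point): Beech-coloured child's shoe last, 165 mm long, 62 wide at the ball, 68 high, about 0.3 kg, sole down on the bench. This point: inside its upright cone (ankle part), 52 above the sole, 47.5 from the heel end, on the centre line; here the cone's two nearly flat sides are 31 apart (28 at the top) and 50 long: grip it across them. x: across, y: heel to toe, z: up from the sole.
- last_heel (a point): The wooden last's heel end, on the centre line 20 mm above the sole. Same axes as last_cone.
- last_toe (a point): The wooden last's toe tip, on the centre line 13 mm above the sole. Same axes as last_cone.
- bed_mid (a point): Point on the rubber facing of the fixture's bed, centre line, under the resting place of the last: the sole rests on this frame's plane z = 0. x: across the bed, y: up the slope (heel stop to toe pad), z: square to the bed, which slopes 28 degrees, its heel end low. Bed 120 mm wide and 360 long on a bolted green foot 330 x 150.
- stop_face (a point): Aluminium heel stop at the low end of the bed with an upright V notch, 44 mm high, 80 wide, open up the slope. This point is where the last's heel end (last_heel) lies, give or take 3 mm sideways, when the heel is home in the V and the sole on the bed. Axes as bed_mid. It is locked, at a spot along the bed that differs by a few mm each time.
- pad_face (a point): Middle of the red face (50 x 28 mm) of the sprung toe pad, 13 above the bed, facing down the slope to the last's toe; axes as bed_mid. Two springs hold it in front of the steel carriage that the cam drives down the slope (bed -y). With the last home, 5 to 14 mm are open between toe and face before the lever is turned.
- toe_pad (a joint): How far (m) the toe pad's springs are pressed in: 0 free, 0.004 half-way, 0.008 solid; 5 N per mm.
- cam_lever (a joint): Cam lever angle (rad): starts at 0 to 0.2, stop at 2.2; grows anticlockwise seen looking down on the bed, from pointing up the slope round to the robot's side. The carriage has advanced 0.014*(cos(2.094-angle)+0.5) m. The lever stays where left: 0.45 N m friction, so about 4.5 N at the grip, and 1 to 3 N more with springs half-way.
- lever_grip (a point): Middle of the upright red round grip (20 mm diameter, 57 tall, standing square to the bed from 32 to 89 above it; this point is 62 above it) at the end of the cam lever. z: along the grip, square to the bed. The flat lever arm, 20 wide, lies right under the grip.
- lever_pivot (a point): On the axis about which the cam lever turns, 62 mm above the bed, level with lever_grip and 100 mm from it. The axis is this frame's z. Axes as bed_mid.
- plastic_last_cone (a point): A blue plastic last of the same shape, lying sole down on the bench: not to be moved. Same point and axes as last_cone.
- tack_tin: Green round tin, 63 mm diameter, 46 mm high, standing on the bench; origin under its centre. Not to be moved.
- hammer: Hammer lying on the bench beyond the fixture. Not to be moved.
Things that resemble listed ones, but are neither listed nor needed, are in the scene too. Of the things that look like the part that bears last_cone, take the one that is farthest to the robot's left at the start.

How it is judged:
By the outcome, as a careful person would: the job done as asked, in the order asked, and still so for the second after the job is handed in, with the robot touching nothing.
It also fails if it takes over 48 s, if anything falls off the work surface, if the arm or the gripper's body presses on something with over 40 N, if the wrist force passes 120 N, or if a joint passes its speed limit or range.

## Working session

There is one attempt and no reset: what is moved stays moved. The work goes in short steps, Python scripts to look and compute and a tool call to move; the robot and the scene stay as the last step left them, time stands still between calls to the robot, and variables do not carry over. Pictures are saved under pics/ and viewed, and the job is handed in when it is done.

Besides the shell and the picture viewer there is one more tool, called after ">>>" as name(argument=value, ...), one argument or row to a line, values as JSON. move_arm: Moves the arm, as the interface text tells. Its arguments: {"type":"object","properties":{"steps":{"type":"array","items":{"type":"array","items":{"type":"number"}}}},"required":["steps"]}

```bash
mkdir -p pics
cat > h.py <<'E'
import numpy as np, cv2
from bench import readout, optics, workorder, nets
def P(d):
    R=cv2.Rodrigues(np.array(d["rvec"],float))[0]; t=np.array(d["tvec"],float).ravel()
    K=np.array([[d["fx"],0,d["cx"]],[0,d["fy"],d["cy"]],[0,0,1]]); return K,R,t
def ray(d,uv):
    K,R,t=P(d); v=R.T@np.linalg.solve(K,np.array([uv[0],uv[1],1.0])); return -R.T@t, v/np.linalg.norm(v)
def proj(d,X):
    K,R,t=P(d); p=K@(R@np.array(X,float)+t); return p[:2]/p[2]
def onz(d,uv,z):
    o,v=ray(d,uv); return o+v*(z-o[2])/v[2]
def tri(*dus):
    A=np.zeros((3,3));b=np.zeros(3); L=[]
    for d,uv in dus:
        o,v=ray(d,uv); M=np.eye(3)-np.outer(v,v); A+=M;b+=M@o; L.append((o,v))
    X=np.linalg.solve(A,b); return X,[round(float(np.linalg.norm(np.cross(X-o,v))),1) for o,v in L]
E
python3 - <<'E'
from h import *
s=readout.read_state(); print(s)
im={n:optics.get_image(n) for n in ("scene","side","wrist")}
for n,d in im.items():
    cv2.imwrite(f"pics/a_{n}.png",d["frame"]); o,v=ray(d,(320,200)); print(n,o.round(),v.round(2),d["fx"])
names=["last_cone","last_heel","last_toe","bed_mid","stop_face","pad_face","lever_grip","lever_pivot","plastic_last_cone","tack_tin","hammer"]
for n in names:
    for c,d in im.items():
        print(n,c,[(np.round(r["uv"],1).tolist(),round(r["conf"],2)) for r in nets.tip_of(n,d)])
E
```

```text
{'clock': 0.0, 'joints': array([-9.90411481e-01,  3.85575427e-01,  6.61943292e-03, -4.85262278e-04,
       -1.19401327e+00, -2.58590527e-01]), 'joint_vel': array([-0.00040619,  0.00082062,  0.00080465,  0.00019155, -0.00091808,
       -0.00164381]), 'joint_efforts': array([-1.78187300e-03, -3.92290699e+01,  1.88396287e+01,  4.18608874e+00,
       -4.64877550e-03, -1.25229883e-05]), 'position': array([ 197.48986356, -592.35774152,  230.20973878]), 'ee_rot': array([-1.60115383e-01,  9.87097681e-01,  1.08411727e-03, -2.36548028e-04]), 'contact_force': array([-0.28928348, -0.08147463, -0.96821651]), 'wrist_torque': array([ 0.02579397,  0.02638989, -0.01646808]), 'gripper_width': 85.86811215431031}
scene [1249.  161. 1119.] [-0.56 -0.21 -0.8 ] 420.93742858597466
side [ 254.  741. 1222.] [ 0.24 -0.61 -0.76] 459.7554454754982
wrist [ 119. -618.  373.] [ 0.31  0.12 -0.94] 291.700021423701
last_cone scene [([227.1, 163.9], 0.94), ([237.7, 205.1], 0.89), ([215.3, 234.6], 0.65)]
last_cone side [([306.9, 163.4], 0.85), ([389.6, 152.6], 0.69), ([340.9, 169.5], 0.61)]
last_cone wrist []
last_heel 
[... 585 characters left out ...]
235.7], 0.61)]
stop_face wrist []
pad_face scene [([391.1, 209.1], 0.59)]
pad_face side [([316.2, 264.0], 0.53)]
pad_face wrist []
lever_grip scene [([449.8, 198.7], 0.67)]
lever_grip side [([286.2, 279.5], 0.55)]
lever_grip wrist []
lever_pivot scene [([414.9, 192.5], 0.78)]
lever_pivot side []
lever_pivot wrist []
plastic_last_cone scene [([284.8, 163.7], 0.82)]
plastic_last_cone side [([398.9, 199.8], 0.86), ([332.6, 237.6], 0.63), ([269.8, 230.4], 0.58)]
plastic_last_cone wrist []
tack_tin scene [([306.8, 278.2], 0.6)]
tack_tin side [([269.4, 229.5], 0.68), ([304.1, 264.4], 0.48)]
tack_tin wrist []
hammer scene [([386.7, 315.8], 0.65)]
hammer side [([226.8, 286.8], 0.68)]
hammer wrist []
```

View pics/a_scene.png

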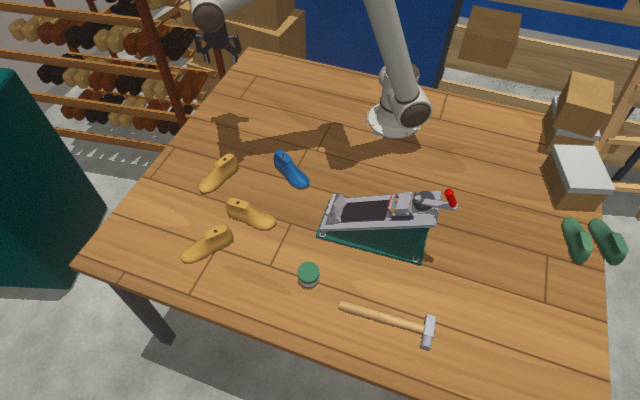

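View pics/a_side.png

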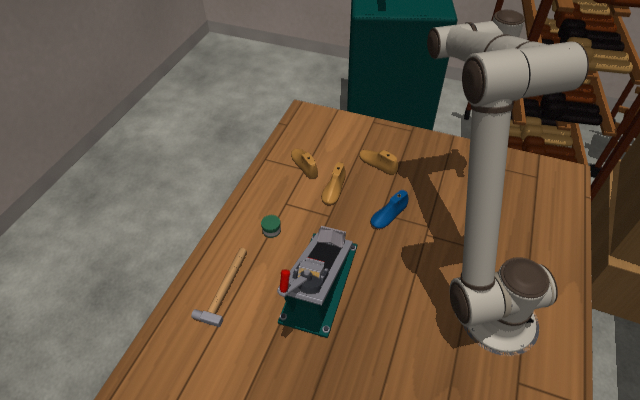

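View pics/a_wrist.png

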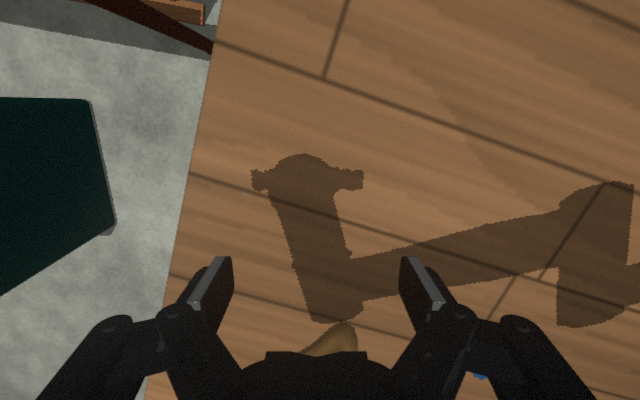

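Run:
```python
from h import *
im={n:optics.get_image(n) for n in ("scene","side")}
names=["last_cone","last_heel","last_toe","bed_mid","stop_face","pad_face","lever_grip","lever_pivot","plastic_last_cone","tack_tin"]
H=dict(last_cone=52,last_heel=20,last_toe=13,plastic_last_cone=52,tack_tin=0)
for n in names:
    r={c:[(q["uv"],q["conf"]) for q in nets.tip_of(n,d)] for c,d in im.items()}
    if n in H:
        for c in r:
            for uv,cf in r[c]: print(n,c,np.round(uv),onz(im[c],uv,H[n]).round(1),round(cf,2))
    else: 
      for a,ca in r["scene"]:
        for b,cb in r["side"]:
            X,e=tri((im["scene"],a),(im["side"],b)); print(n,np.round(a),np.round(b),X.round(1),e,round(ca,2),round(cb,2))
for c,d in im.items(): 
    f=d["frame"]
    x0,y0,x1,y1=(300,170,480,275) if c=="scene" else (250,210,370,340)
    g=cv2.resize(f[y0:y1,x0:x1],None,fx=4.4,fy=4.4,interpolation=cv2.INTER_CUBIC); cv2.imwrite(f"pics/b_{c}.png",g); print(g.shape)
```

```text
last_cone scene [214. 235.] [ 732.2 -363.3   52. ] 0.83
last_cone scene [224. 162.] [ 460.3 -477.1   52. ] 0.79
last_cone scene [243. 208.] [ 614.4 -328.1   52. ] 0.66
last_cone side [338. 171.] [ 609.4 -350.5   52. ] 0.96
last_cone side [386. 156.] [ 470.4 -487.    52. ] 0.75
last_cone side [308. 160.] [ 731.4 -369.7   52. ] 0.66
last_heel scene [232. 237.] [ 702.7 -324.5   20. ] 0.92
last_heel scene [225. 210.] [ 619.7 -393.8   20. ] 0.84
last_heel scene [235. 157.] [ 403.6 -467.3   20. ] 0.82
last_heel side [340. 168.] [ 617.5 -396.8   20. ] 0.96
last_heel side [395. 166.] [ 430.2 -475.8   20. ] 0.92
last_heel side [314. 173.] [ 697.6 -340.2   20. ] 0.82
last_toe scene [201. 190.] [ 571.5 -510.    13. ] 0.96
last_toe scene [274. 223.] [ 608.8 -228.5   13. ] 0.76
last_toe scene [180. 257.] [ 813.9 -439.4   13. ] 0.59
last_toe side [361. 152.] [ 574.4 -514.8   13. ] 0.91
last_toe side [329. 204.] [ 600.3 -226.1   13. ] 0.76
last_toe side [296. 148.] [ 816.2 -449.7   13. ] 0.62
last_toe side [400. 201.] [ 373.9 -323.8   13. ] 0.58
bed_mid [365. 213.] [325. 257.] [519.5  34.4  87.9] [4.8, 4.8] 0.91 0.88
bed_mid [365. 213.] [398. 202.] [438.9 -49.1 152.4] [137.5, 137.5] 0.91 0.71
stop_face [339. 207.] [330. 236.] [531.3 -43.3  91.9] [2.6, 2.6] 0.98 0.79
pad_face [392. 209.] [316. 266.] [520.4 107.4 146.3] [6.3, 6.3] 0.69 0.63
lever_grip [450. 196.] [287. 278.] [536.6 244.7 285.7] [3.9, 3.9] 0.64 0.8
lever_pivot [414. 189.] [305. 263.] [520.9 160.5 247.7] [3.7, 3.7] 0.82 0.72
plastic_last_cone scene [226. 210.] [ 637.7 -374.4   52. ] 0.7
plastic_last_cone scene [288. 159.] [ 373.8 -277.    52. ] 0.58
plastic_last_cone side [397. 201.] [ 377.7 -288.6   52. ] 0.96
tack_tin scene [308. 279.] [742.9 -60.    0. ] 0.83
tack_tin side [268. 231.] [752.6 -58.5   0. ] 0.72
(462, 792, 3)
(572, 528, 3)
```

View crops.

View pics/b_scene.png

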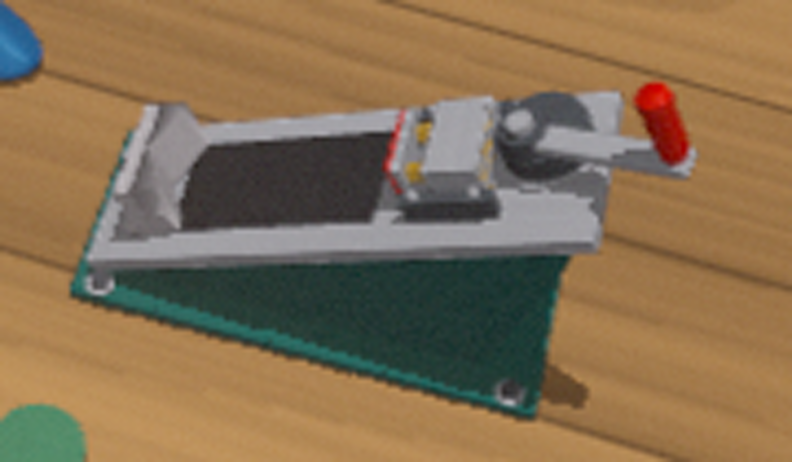

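View pics/b_side.png

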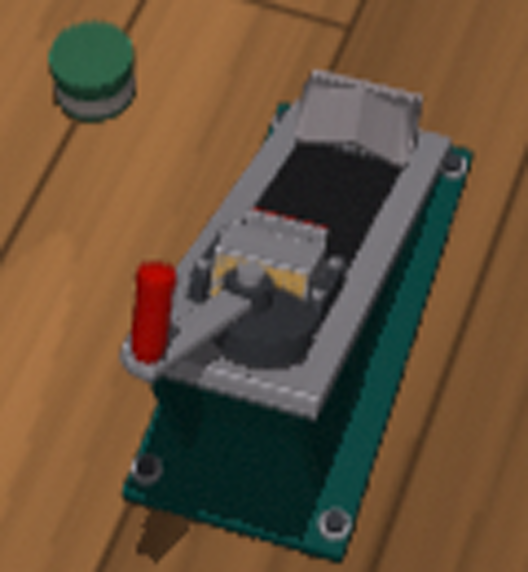

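>>> move_arm(
  steps=[
    [1, 35, 22, 0, 0, 0, 0.12],
    [1, 70, 44, 0, 0, 0, 0.24],
    [1, 105, 66, 0, 0, 0, 0.36],
    [1, 140, 88, 0, 0, 0, 0.48],
    [1, 175, 105, 0, 0, 0, 0.6],
  ],
)

```text
clock: 3.32
position: [373.9, -486.3, 231.7]
ee_rot: [-0.447, 0.894, -0.0, 0.0]
contact_force: [0.2, -0.4, -0.1]
gripper_width: 85.2
```

>>> move_arm(
  steps=[
    [1, 35, 22, 0, 0, 0, 0.12],
    [1, 70, 44, 0, 0, 0, 0.24],
    [1, 105, 66, 0, 0, 0, 0.36],
    [1, 140, 88, 0, 0, 0, 0.48],
    [1, 175, 105, 0, 0, 0, 0.6],
  ],
)

```text
clock: 3.73
position: [549.3, -381.0, 231.7]
ee_rot: [-0.692, 0.722, -0.0, 0.0]
contact_force: [-0.7, -0.7, -0.1]
gripper_width: 85.5
```

>>> move_arm(
  steps=[
    [1, 30, 15, 15, 0, 0, 0.1],
    [1, 65, 30, 30, 0, 0, 0.14],
    [1, 65, 30, 30, 0, 0, 0.14],
    [1, 65, 30, 30, 0, 0, 0.14],
  ],
)

```text
clock: 4.07
position: [614.7, -351.6, 261.3]
ee_rot: [0.739, -0.673, 0.0, -0.0]
contact_force: [0.3, -0.2, -0.2]
gripper_width: 84.8
```

Run:
```python
from h import *
s=readout.read_state(); print(s["clock"],s["position"],s["ee_rot"],s["joints"])
im={n:optics.get_image(n) for n in ("wrist","scene","side")}
cv2.imwrite("pics/c_wrist.png",im["wrist"]["frame"])
for c,d in im.items():
  for n,h in (("last_cone",52),("last_heel",20),("last_toe",13)):
    print(c,n,[(np.round(q["uv"]).tolist(),onz(d,q["uv"],h).round(1).tolist(),round(q["conf"],2)) for q in nets.tip_of(n,d)])
```

```text
4.0667 [ 614.69607238 -351.59557024  261.28935598] [ 7.39385675e-01 -6.73281910e-01  4.81890410e-04 -2.47056597e-04] [-2.91956309e-01  5.14930252e-01  2.92002795e-01 -3.00542874e-05
 -1.34678620e+00  3.85481900e-01]
wrist last_cone [([322.0, 172.0], [608.6, -348.9, 52.0], 0.89), ([464.0, 73.0], [463.1, -475.8, 52.0], 0.78), ([222.0, 147.0], [731.6, -367.6, 52.0], 0.74)]
wrist last_heel [([480.0, 94.0], [421.8, -457.5, 20.0], 0.74), ([258.0, 169.0], [693.6, -336.2, 20.0], 0.65), ([320.0, 130.0], [614.9, -395.8, 20.0], 0.57)]
wrist last_toe [([362.0, 28.0], [577.3, -516.5, 13.0], 0.94), ([313.0, 243.0], [608.9, -228.3, 13.0], 0.64), ([158.0, 76.0], [821.7, -440.5, 13.0], 0.62)]
scene last_cone [([215.0, 236.0], [732.0, -358.8, 52.0], 0.73), ([240.0, 205.0], [606.0, -339.7, 52.0], 0.68), ([226.0, 165.0], [470.4, -461.5, 52.0], 0.65)]
scene last_heel [([226.0, 210.0], [618.1, -391.5, 20.0], 0.94), ([236.0, 158.0], [406.6, -464.2, 20.0], 0.7), ([231.0, 236.0], [701.5, -329.6, 20.0], 0.64)]
scene last_toe [([200.0, 189.0], [567.3, -515.8, 13.0], 0.72), ([275.0, 224.0], [609.3, -224.5, 13.0], 0.7), ([183.0, 256.0], [809.4, -433.2, 13.0], 0.7)]
side last_cone [([337.0, 174.0], [607.8, -336.3, 52.0], 0.86), ([308.0, 162.0], [728.8, -356.3, 52.0], 0.58), ([388.0, 158.0], [462.6, -476.4, 52.0], 0.58)]
side last_heel [([398.0, 169.0], [417.3, -466.7, 20.0], 0.91), ([340.0, 168.0], [620.4, -398.4, 20.0], 0.62), ([397.0, 198.0], [384.9, -330.4, 20.0], 0.57), ([314.0, 171.0], [703.0, -350.1, 20.0], 0.56)]
side last_toe [([294.0, 147.0], [826.7, -453.7, 13.0], 0.93), ([326.0, 203.0], [611.0, -226.0, 13.0], 0.75), ([360.0, 149.0], [581.3, -526.5, 13.0], 0.64)]
```

View pics/c_wrist.png

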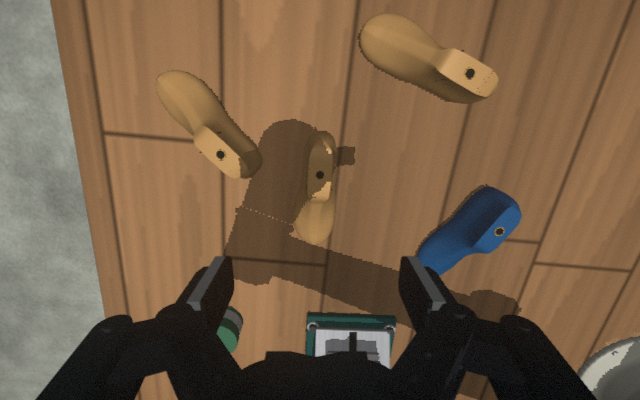

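Run:
```python
from h import *
d=optics.get_image("wrist")
g=d["frame"][110:260,260:380]
cv2.imwrite("pics/d.png",cv2.resize(g,None,fx=4,fy=4,interpolation=cv2.INTER_CUBIC))
print("hole",onz(d,(319.5,174.5),68))
m=[q for q in nets.silhouettes("last_cone",d)]
for q in m:
    e=q["extent"]; print(np.round(e),q["conf"])
    if 300<(e[0]+e[2])/2<340:
        R=q["region"]
        for r in range(int(e[1]),int(e[3])+1,8):
            c=np.where(R[r])[0]
            if len(c): print(r,c.min(),c.max(), onz(d,(c.min(),r),68).round(0),onz(d,(c.max(),r),68).round(0),onz(d,((c.min()+c.max())/2,r),20).round(0))
```

```text
hole [ 609.1382627  -350.33020648   68.        ]
[156.  70. 261. 179.] 0.76
[290. 132. 337. 246.] 0.62
139 306 330 [ 628. -390.   68.] [ 601. -393.   68.] [ 614. -385.   20.]
147 303 332 [ 631. -381.   68.] [ 598. -384.   68.] [ 614. -375.   20.]
155 301 334 [ 633. -372.   68.] [ 595. -375.   68.] [ 613. -364.   20.]
163 301 333 [ 632. -362.   68.] [ 595. -366.   68.] [ 612. -354.   20.]
171 300 333 [ 632. -352.   68.] [ 594. -356.   68.] [ 612. -343.   20.]
179 299 332 [ 633. -343.   68.] [ 594. -346.   68.] [ 612. -331.   20.]
187 298 332 [ 633. -333.   68.] [ 593. -336.   68.] [ 612. -320.   20.]
195 295 333 [ 636. -322.   68.] [ 590. -326.   68.] [ 612. -308.   20.]
203 293 333 [ 638. -312.   68.] [ 589. -316.   68.] [ 613. -296.   20.]
211 291 333 [ 640. -301.   68.] [ 588. -306.   68.] [ 613. -284.   20.]
219 291 332 [ 639. -290.   68.] [ 588. -295.   68.] [ 613. -272.   20.]
227 293 330 [ 636. -279.   68.] [ 589. -284.   68.] [ 611. -260.   20.]
235 297 326 [ 630. -269.   68.] [ 593. -272.   68.] [ 610. -247.   20.]
243 306 319 [ 618. -258.   68.] [ 601. -260.   68.] [ 608. -234.   20.]
```

View pics/d.png

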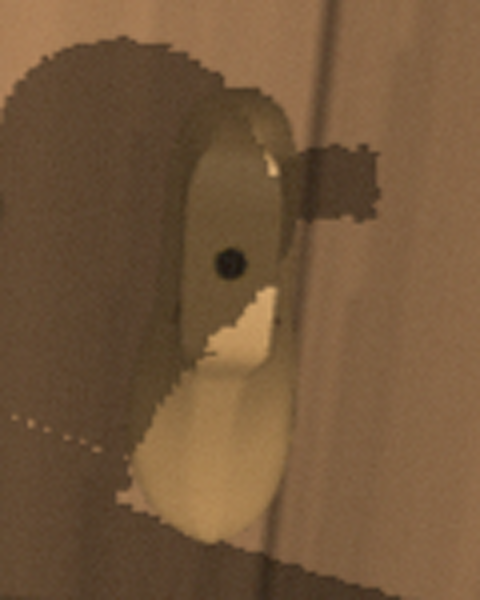

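>>> move_arm(
  steps=[
    [1, -3, 5, -40, 0, 0, -0.04],
    [1, -3, 5, -80, 0, 0, -0.04],
    [1, -3, 5, -120, 0, 0, -0.04],
    [1, -3, 5, -155, 0, 0, -0.04],
    [1, -3, 5, -155, 0, 0, -0.04],
  ],
)

```text
clock: 5.18
position: [604.6, -345.4, 97.1]
ee_rot: [0.724, -0.689, -0.008, 0.003]
contact_force: [-0.2, -0.1, -1.4]
gripper_width: 85.5
```

Run:
```python
from h import *
s=readout.read_state(); print(s["clock"],s["position"],s["ee_rot"])
d=optics.get_image("wrist")
cv2.imwrite("pics/e.png",d["frame"])
```

```text
5.1833 [ 604.64098788 -345.42375383   97.14177326] [ 0.72431706 -0.68941558 -0.00803802  0.00251955]
```

View pics/e.png

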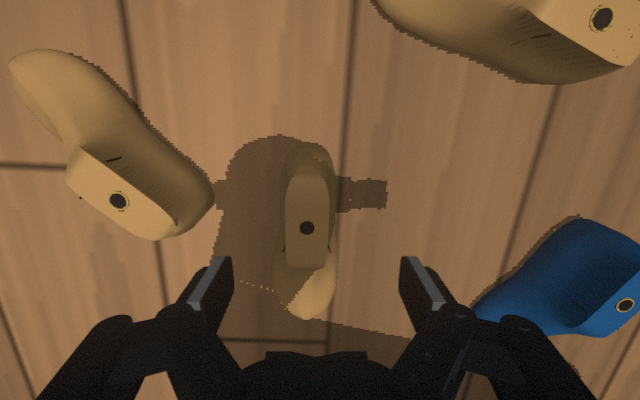

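>>> move_arm(
  steps=[
    [1, 0, 0, 0, 0, 0, 0],
  ],
)

```text
clock: 5.32
position: [610.7, -348.6, 107.7]
ee_rot: [0.725, -0.689, 0.001, 0.0]
contact_force: [0.2, -0.3, 1.2]
gripper_width: 85.5
```

Run:
```python
from h import *
s=readout.read_state(); print(s["clock"],s["position"],s["ee_rot"],s["joint_vel"].round(3))
d=optics.get_image("wrist")
cv2.imwrite("pics/f.png",d["frame"][130:330,250:360])
for n,h in (("last_cone",52),("last_heel",20),("last_toe",13)):
    print(n,[(np.round(q["uv"],1).tolist(),onz(d,q["uv"],h).round(1).tolist(),round(q["conf"],2)) for q in nets.tip_of(n,d)])
print([onz(d,u,68).round(1) for u in ((307,228),(310,180),(306,266),(287,228),(328,228))])
```

```text
5.3167 [ 610.66912828 -348.576774    107.73289574] [ 7.25215001e-01 -6.88521712e-01  9.94751454e-04  2.54372110e-04] [ 0.    -0.041  0.048  0.009  0.005 -0.   ]
last_cone [([315.9, 221.4], [611.8, -345.0, 52.0], 0.96), ([567.2, 36.6], [466.3, -474.4, 52.0], 0.68), ([317.4, 148.1], [613.6, -399.1, 52.0], 0.67)]
last_heel [([584.1, 75.4], [421.6, -457.2, 20.0], 0.76), ([317.5, 147.5], [613.1, -394.5, 20.0], 0.7), ([219.7, 211.2], [693.2, -336.2, 20.0], 0.56)]
last_toe [([311.5, 311.9], [610.1, -230.2, 13.0], 0.97), ([44.4, 67.3], [820.3, -442.3, 13.0], 0.77)]
[array([ 618. , -346.7,   68. ]), array([ 617.5, -380.8,   68. ]), array([ 617.4, -316.7,   68. ]), array([ 631.7, -345.9,   68. ]), array([ 603.6, -347.4,   68. ])]
```

>>> move_arm(
  steps=[
    [1, 1, 2, -30, 0, 0, -0.01],
    [1, 1, 2, -55, 0, 0, -0.01],
    [1, 1, 2, -70, 0, 0, -0.01],
    [1, 1, 2, -74, 0, 0, -0.01],
    [1, 1, 2, -74, 0, 0, -0.01],
  ],
)

```text
clock: 5.93
position: [610.7, -346.0, 32.4]
ee_rot: [0.721, -0.692, -0.0, 0.0]
contact_force: [-0.5, -0.4, 0.6]
gripper_width: 85.5
```

>>> move_arm(
  steps=[
    [-0.6, 0, 0, 0, 0, 0, 0],
    [-1, 0, 0, 0, 0, 0, 0],
    [-1, 0, 0, 0, 0, 0, 0],
    [-1, 0, 0, 0, 0, 0, 0],
    [-1, 0, 0, 0, 0, 0, 0],
  ],
)

```text
clock: 6.35
position: [611.2, -346.3, 34.4]
ee_rot: [0.722, -0.692, 0.001, -0.0]
contact_force: [-1.4, 0.7, 5.2]
gripper_width: 36.3
```

Run:
```python
from h import *
s=readout.read_state(); print(s["clock"],s["position"],s["ee_rot"],s["gripper_width"],s["contact_force"])
d=optics.get_image("wrist"); cv2.imwrite("pics/g.png",d["frame"])
```

```text
6.35 [ 611.17433275 -346.32329131   34.43560307] [ 7.21690159e-01 -6.92215572e-01  9.56126494e-04 -4.60204171e-05] 36.29761417784417 [-1.38356771  0.74233586  5.20296546]
```

View pics/g.png

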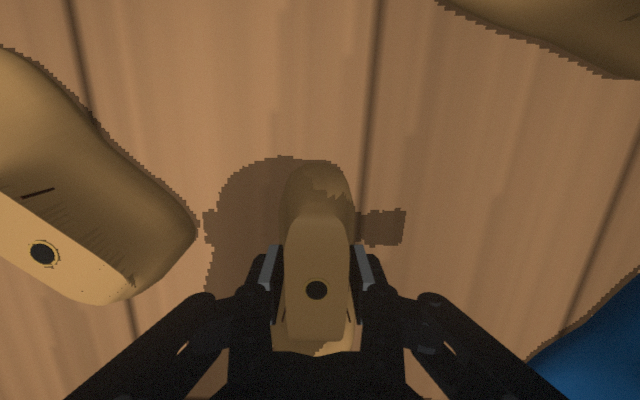

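>>> move_arm(
  steps=[
    [-1, 0, 0, 0, 0, 0, 0],
    [-1, 0, 0, 0, 0, 0, 0],
    [-1, 0, 0, 0, 0, 0, 0],
  ],
)

```text
clock: 6.65
position: [611.2, -346.3, 34.4]
ee_rot: [0.722, -0.692, 0.001, -0.0]
contact_force: [-0.8, 1.3, 5.5]
gripper_width: 36.7
```

>>> move_arm(
  steps=[
    [0.1, 0, 0, 0, 0, 0, 0],
    [0.1, 0, 0, 0, 0, 0, 0],
    [0.1, 0, 0, 4, 0, 0, 0],
    [0.1, 0, 0, 8, 0, 0, 0],
    [0.1, 0, 0, 8, 0, 0, 0],
  ],
)

```text
clock: 7.07
position: [611.4, -346.2, 41.4]
ee_rot: [0.722, -0.692, 0.001, -0.0]
contact_force: [0.1, 0.4, 0.4]
gripper_width: 46.7
```

>>> move_arm(
  steps=[
    [-1, 0, 0, 0, 0, 0, 0],
    [-1, 0, 0, 0, 0, 0, 0],
    [-1, 0, 0, 0, 0, 0, 0],
    [-1, 0, 0, 0, 0, 0, 0],
    [-1, 0, 0, 0, 0, 0, 0],
  ],
)

```text
clock: 7.48
position: [611.3, -346.1, 41.3]
ee_rot: [0.722, -0.692, 0.001, -0.0]
contact_force: [-2.1, 0.4, 5.5]
gripper_width: 33.6
```

Run:
```python
from h import *
s=readout.read_state(); print(s["clock"],s["position"],s["ee_rot"],s["gripper_width"],s["contact_force"])
d=optics.get_image("wrist"); cv2.imwrite("pics/h.png",d["frame"])
```

```text
7.4833 [ 611.27833991 -346.05434851   41.3194292 ] [ 7.21570241e-01 -6.92340754e-01  7.81877127e-04 -2.38283710e-04] 33.56316929978922 [-2.11119882  0.4303302   5.53550785]
```

View pics/h.png

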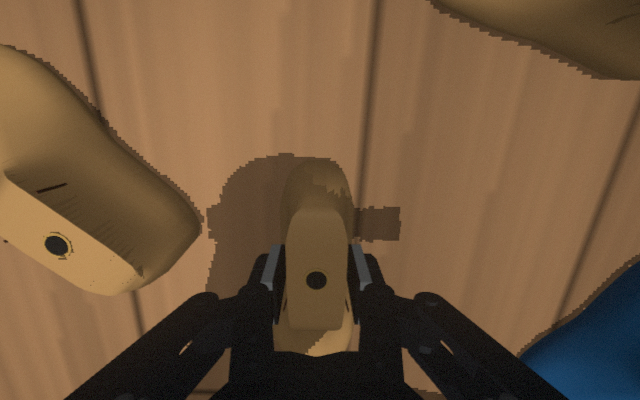

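>>> move_arm(
  steps=[
    [-1, 0, 0, 20, 0, 0, 0],
    [-1, -5, 0, 55, 0, 0, 0],
    [-1, -15, 5, 95, 0, 0, 0],
    [-1, -30, 10, 135, 0, 0, 0],
    [-1, -30, 10, 135, 0, 0, 0],
  ],
)

```text
clock: 7.95
position: [582.1, -337.2, 183.7]
ee_rot: [0.722, -0.692, 0.006, -0.002]
contact_force: [1.0, -0.8, -0.7]
gripper_width: 34.2
```

```bash
cat > fit.py <<'E'
from h import *
from scipy.optimize import least_squares
names=["bed_mid","stop_face","pad_face","lever_grip","lever_pivot"]
ok={"scene":{"bed_mid":(364,212),"stop_face":(337,207),"pad_face":(391,209),"lever_grip":(450,197),"lever_pivot":(414,190)},
"side":{"bed_mid":(323,256),"stop_face":(330,236),"pad_face":(316,265),"lever_grip":(286,278),"lever_pivot":(305,263)}}
obs=[]
last={}
for k in range(6):
  for c in ("scene","side"):
    d=optics.get_image(c); last[c]=d
    for n in names:
        for q in nets.tip_of(n,d):
            if np.hypot(*(np.array(q["uv"])-ok[c][n]))<12: obs.append((c,n,np.array(q["uv"]),q["conf"])); break
for c in last: cv2.imwrite(f"pics/fit_{c}.png",last[c]["frame"])
for c in ok:
  for n in names:
    a=np.array([o[2] for o in obs if o[0]==c and o[1]==n]); print(c,n,len(a),a.mean(0).round(1) if len(a) else "",a.std(0).round(1) if len(a) else "")
a28=np.radians(28)
def frame(psi):
    x=np.array([np.cos(psi),np.sin(psi),0]); h=np.array([-np.sin(psi),np.cos(psi),0])
    y=h*np.cos(a28)+np.array([0,0,np.sin(a28)]); return np.array([x,y,np.cross(x,y)]).T
def pts(p):
    M=p[:3];R=frame(p[3]); L=p[7]
    return {"bed_mid":M,"stop_face":M+R@[0,p[4],20],"pad_face":M+R@[0,p[5],13],"lever_pivot":M+R@[0,p[6],62],
     "lever_grip":M+R@[-100*np.sin(L),p[6]+100*np.cos(L),62]}
def res(p):
    q=pts(p); r=[]
    for c,n,uv,cf in obs: r+=list((proj(last[c],q[n])-uv))
    r+=[0.3*(p[7]-.1)/.1]
    return r
s=least_squares(res,[520,30,90,-.05,-80,80,150,.1],loss="soft_l1")
print("M",s.x[:3].round(1),"psi deg",np.degrees(s.x[3]).round(2),"stop,pad,piv",s.x[4:7].round(1),"lever",s.x[7].round(3),"rms",np.sqrt(np.mean(s.fun**2)))
J=s.jac; C=np.linalg.inv(J.T@J); print("sd",np.sqrt(np.diag(C)).round(3))
for n,v in pts(s.x).items(): print(n,v.round(1))
E
python3 fit.py
python3 - <<'E'
from h import *
s=readout.read_state(); print(s["clock"],s["position"],s["gripper_width"],s["contact_force"])
d=optics.get_image("scene"); e=optics.get_image("side")
f=lambda u:onz(d,u,5).round(0)
print("scene foot",f((316.4,237)),f((422,264.8)),f((322.7,234.3)),f((415.5,258.6)))
f=lambda u:onz(e,u,5).round(0)
print("side foot",f((328.4,337.7)),f((278.4,323.6)),f((356.8,245.2)),f((326.1,328.6)),f((283.6,316.1)),f((353.4,247.5)))
E
```

```text
scene bed_mid 6 [364.4 211.9] [1.5 1.2]
scene stop_face 5 [336.2 208.4] [1.5 0.4]
scene pad_face 6 [391.7 206.7] [1.4 1.1]
scene lever_grip 6 [449.7 195.5] [1.3 1.6]
scene lever_pivot 6 [415.9 190.4] [0.9 0.9]
side bed_mid 6 [323.9 256.8] [2.  1.5]
side stop_face 6 [332.1 237.7] [1.  0.7]
side pad_face 6 [315.5 264.3] [1.3 1.7]
side lever_grip 6 [286.2 278.2] [0.8 1.7]
side lever_pivot 6 [306.8 263.8] [1.3 1.4]
M [523.4  35.9 102. ] psi deg 3.0 stop,pad,piv [-87.3  89.2 173.6] lever -0.246 rms 1.7420595983059595
sd [0.919 1.712 1.468 0.01  2.997 2.557 2.241 0.022]
bed_mid [523.4  35.9 102. ]
stop_face [528.  -50.5  78.6]
pad_face [519.6 108.5 155.4]
lever_pivot [516.9 160.  238.2]
lever_grip [536.8 246.7 283.8]
11.55 [ 580.69714465 -335.8710471   175.31006453] 33.69133376186966 [ 0.11788762  0.65077852 -2.86445053]
scene foot [605. -87.   5.] [587. 241.   5.] [589. -72.   5.] [573. 218.   5.]
side foot [437. 226.   5.] [584. 236.   5.] [ 458. -100.    5.] [452. 203.   5.] [580. 209.   5.] [465. -88.   5.]
```

```bash
cat > bed.py <<'E'
from h import *
a28=np.radians(28)
def frame(psi):
    x=np.array([np.cos(psi),np.sin(psi),0]); h=np.array([-np.sin(psi),np.cos(psi),0])
    y=h*np.cos(a28)+np.array([0,0,np.sin(a28)]); return np.array([x,y,np.cross(x,y)]).T
M=np.array([523.4,35.9,102.]); R=frame(np.radians(3.1))
def bedz(d,uv,z):
    o,v=ray(d,uv); o=R.T@(o-M); v=R.T@v; return (o+v*(z-o[2])/v[2])
E
python3 - <<'E'
from bed import *
d={c:optics.get_image(c) for c in("scene","side")}
S=lambda u:(300+u[0]/4.4,170+u[1]/4.4)
D=lambda u:(250+u[0]/4.4,210+u[1]/4.4)
sc={"boss":((520,122),40),"gripbase":((675,158),32),"griptop":((652,92),89),"bedNL":((90,262),0),"bedNR":((598,240),0),"bedFR":((620,95),0),"bedFL":((152,105),0),"padL":((403,112),27),"padR":((388,158),27),"rubNL":((180,228),0),"rubNR":((372,222),0),"rubFR":((395,133),0),"stopTipN":((120,215),44),"stopTipF":((205,145),0)}
for n,(u,z) in sc.items(): print("scene",n,bedz(d["scene"],S(u),z).round(1))
si={"boss":((250,278),40),"gripbase":((150,355),32),"griptop":((157,268),89),"bedBR":((320,395),0),"bedBL":((160,370),0),"bedTR":((450,140),0),"padTL":((255,212),27),"padTR":((328,230),27),"stopTL":((312,75),44),"stopTR":((420,98),44),"Vb":((355,150),0)}
for n,(u,z) in si.items(): print("side",n,bedz(d["side"],D(u),z).round(1))
E
python3 - <<'E'
import cv2
for c,(x0,y0,x1,y1) in {"scene":(300,170,480,275),"side":(250,210,370,340)}.items():
    f=cv2.imread(f"pics/fit_{c}.png"); cv2.imwrite(f"pics/i_{c}.png",cv2.resize(f[y0:y1,x0:x1],None,fx=4.4,fy=4.4,interpolation=cv2.INTER_CUBIC))
E
```

```text
scene boss [  3.8 177.7  40. ]
scene gripbase [ 33.5 272.4  32. ]
scene griptop [ 32.7 273.8  89. ]
scene bedNL [  66.6 -131.6    0. ]
scene bedNR [ 65.8 223.    0. ]
scene bedFR [-47.9 221.5   0. ]
scene bedFL [ -76.3 -127.5    0. ]
scene padL [-24.2  90.8  27. ]
scene padR [14.1 88.6 27. ]
scene rubNL [ 40.6 -68.1   0. ]
scene rubNR [43.7 73.9  0. ]
scene rubFR [-30.6  73.9   0. ]
scene stopTipN [ 62.4 -86.2  44. ]
scene stopTipF [-33.  -70.4   0. ]
side boss [ -1.8 179.6  40. ]
side gripbase [ 26.5 267.9  32. ]
side griptop [ 27.2 272.4  89. ]
side bedBR [-59.5 214.8   0. ]
side bedBL [ 29.6 233.1   0. ]
side bedTR [ -60.4 -131.9   -0. ]
side padTL [23.5 83.1 27. ]
side padTR [-23.8  81.8  27. ]
side stopTL [ 37.7 -90.7  44. ]
side stopTR [-39.3 -96.1  44. ]
side Vb [ -2.6 -81.3   0. ]
```

View pics/fit_scene.png

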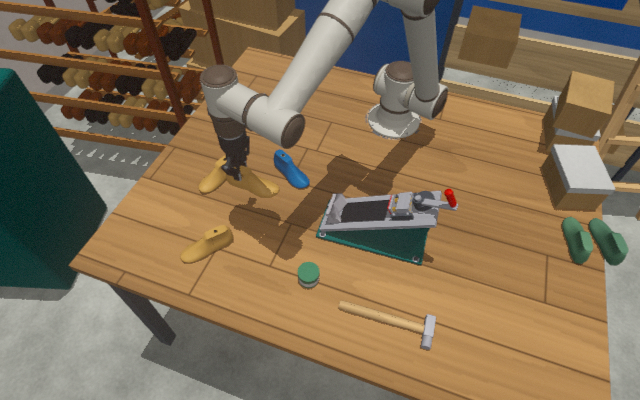

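View pics/fit_side.png

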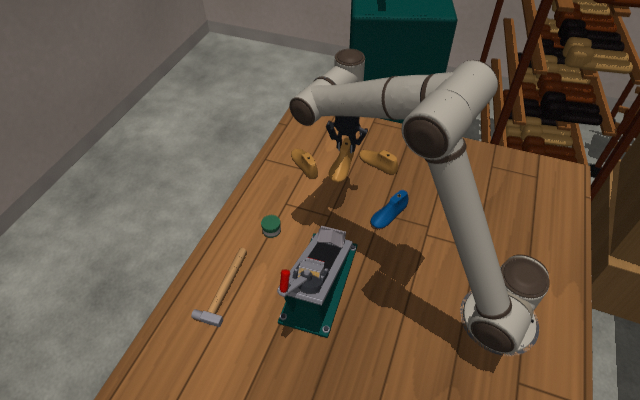

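```bash
cat > plan.py <<'E'
from bed import *
from scipy.spatial.transform import Rotation as Ro
import sys
def report(bx,by,bz,stop=-87.,heel=48.,sole=41.3,yawextra=0.0):
    # last heel offset from home in bed axes
    s=readout.read_state(); 
    T=M+R@np.array([bx,stop+heel+by,sole+bz])
    X0=Ro.from_quat([.7216,-.6923,0,0]).as_matrix(); # bench grasp attitude
    Rl=R@np.diag([1,1,1])
    # tool axes for target: tool x=-bed y, tool y=-bed x, tool z=-bed z
    Rt=np.column_stack([-R[:,1],-R[:,0],-R[:,2]])
    Rt=Ro.from_matrix(Rt)
    Rc=Ro.from_quat(s["ee_rot"])
    print("t",round(s["clock"],2),"pos",s["position"].round(1),"goal",T.round(1),"shift",(T-s["position"]).round(1),"turn",(Rt*Rc.inv()).as_rotvec().round(3),"F",s["contact_force"].round(1),"w",s["gripper_width"].round(1))
    p=R.T@(s["position"]-M)-np.array([0,stop+heel,sole]); print("bed offset now",p.round(1), "F bed",(R.T@s["contact_force"]).round(1))
if __name__=="__main__": report(*map(float,sys.argv[1:4]))
E
python3 plan.py 0 3 60; python3 plan.py 0 3 0
```

```text
Traceback (most recent call last):
  File "plan.py", line 16, in <module>
    if __name__=="__main__": report(*map(float,sys.argv[1:4]))
                             ~~~~~~^^^^^^^^^^^^^^^^^^^^^^^^^^^
  File "plan.py", line 14, in report
    print("t",round(s["clock"],2),"pos",s["position"].round(1),"goal",T.round(1),"shift",(T-s["position"]).round(1),"turn",(Rt*Rc.inv()).as_rotvec().round(3),"F",s["contact_force"].round(1),"w",s["gripper_width"].round(1))
                                                                                                                                                                                                  ^^^^^^^^^^^^^^^^^^^^^^^^
AttributeError: 'float' object has no attribute 'round'
Traceback (most recent call last):
  File "plan.py", line 16, in <module>
    if __name__=="__main__": report(*map(float,sys.argv[1:4]))
                             ~~~~~~^^^^^^^^^^^^^^^^^^^^^^^^^^^
  File "plan.py", line 14, in report
    print("t",round(s["clock"],2),"pos",s["position"].round(1),"goal",T.round(1),"shift",(T-s["position"]).round(1),"turn",(Rt*Rc.inv()).as_rotvec().round(3),"F",s["contact_force"].round(1),"w",s["gripper_width"].round(1))
                                                                                                                                                                                                  ^^^^^^^^^^^^^^^^^^^^^^^^
AttributeError: 'float' object has no attribute 'round'
```

```bash
sed -i 's/s\["gripper_width"\].round(1)/round(s["gripper_width"],1)/' plan.py; python3 plan.py 0 3 60; python3 plan.py 0 3 0
```

```text
t 11.75 pos [ 580.7 -335.9  175.3] goal [527.7 -43.3 174.5] shift [-53.  292.5  -0.8] turn [0.488 0.023 0.013] F [ 0.9 -0.1 -3.1] w 33.7
bed offset now [  37.1 -257.1  199.2] F bed [ 0.9 -1.6 -2.6]
t 11.75 pos [ 580.7 -335.9  175.3] goal [526.2 -15.2 121.6] shift [-54.5 320.7 -53.8] turn [0.488 0.023 0.013] F [ 0.9 -0.1 -3.1] w 33.7
bed offset now [  37.1 -257.1  199.2] F bed [ 0.9 -1.6 -2.6]
```

>>> move_arm(
  steps=[
    [-1, -10, 20, 30, 0, 0, 0],
    [-1, -18, 55, 50, 0.1, 0.005, 0.003],
    [-1, -26, 92, 55, 0.2, 0.01, 0.006],
    [-1, -34, 130, 55, 0.3, 0.015, 0.009],
    [-1, -42, 168, 55, 0.4, 0.02, 0.012],
  ],
)

```text
clock: 12.17
position: [539.2, -166.5, 232.3]
ee_rot: [0.711, -0.674, -0.144, -0.139]
contact_force: [-0.3, -0.3, -4.2]
gripper_width: 33.8
```

>>> move_arm(
  steps=[
    [-1, -4, 35, 0, 0.088, 0.003, 0.001],
    [-1, -8, 70, 0, 0.088, 0.003, 0.001],
    [-1, -10, 100, -10, 0.088, 0.003, 0.001],
    [-1, -11, 122, -20, 0.088, 0.003, 0.001],
    [-1, -11, 122, -20, 0.088, 0.003, 0.001],
  ],
)

```text
clock: 12.58
position: [526.0, -42.2, 209.1]
ee_rot: [0.705, -0.666, -0.177, -0.166]
contact_force: [-1.2, -1.0, -3.3]
gripper_width: 33.8
```

```bash
python3 plan.py 0 3 25
python3 - <<'E'
from h import *
a=optics.get_image("scene");b=optics.get_image("side");w=optics.get_image("wrist")
cv2.imwrite("pics/j_scene.png",cv2.resize(a["frame"][130:280,290:490],None,fx=4,fy=4,interpolation=cv2.INTER_CUBIC))
cv2.imwrite("pics/j_side.png",cv2.resize(b["frame"][180:330,250:400],None,fx=4,fy=4,interpolation=cv2.INTER_CUBIC))
cv2.imwrite("pics/j_wrist.png",w["frame"])
E
```

```text
t 12.58 pos [526.  -42.2 209.1] goal [526.8 -26.9 143.6] shift [  0.8  15.3 -65.5] turn [-0.002 -0.002 -0.004] F [-1.2 -1.  -3.3] w 33.8
bed offset now [-1.7 20.3 90. ] F bed [-1.3 -2.4 -2.5]
```

View pics/j_scene.png

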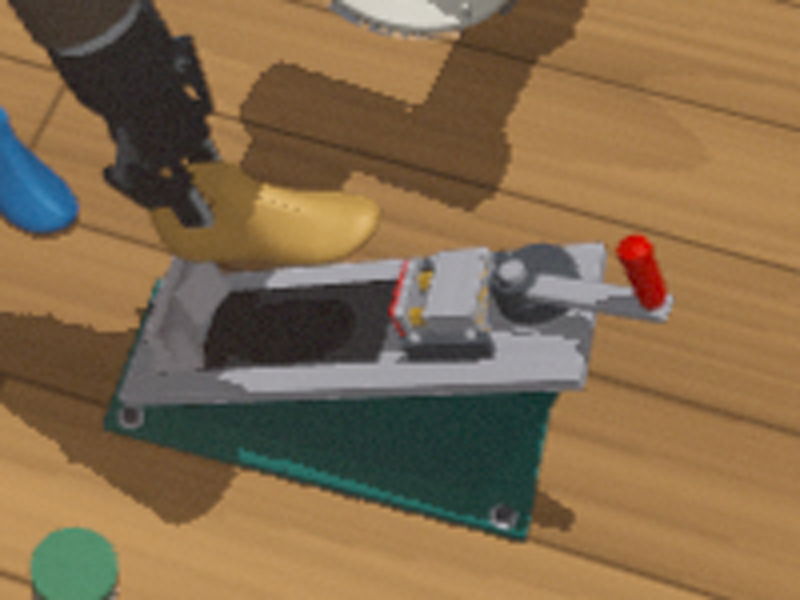

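View pics/j_side.png

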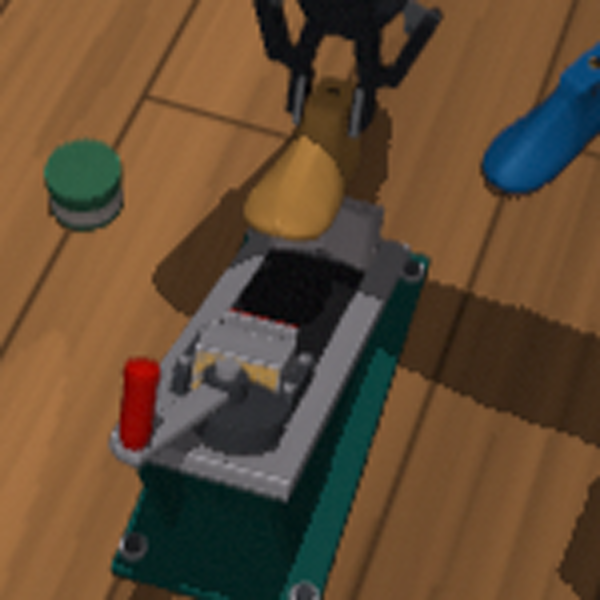

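View pics/j_wrist.png

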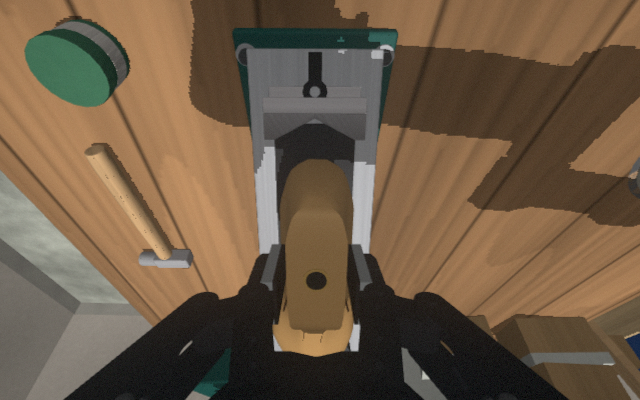

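Run:
```python
from bed import *
w=optics.get_image("wrist")
cv2.imwrite("pics/k.png",cv2.resize(w["frame"][20:220,235:400],None,fx=4,fy=4,interpolation=cv2.INTER_CUBIC)[:600*4//3])
for n in ("stop_face","last_heel","last_cone","bed_mid"):
    z={"stop_face":20,"last_heel":20+90,"last_cone":52+90,"bed_mid":0}[n]
    print(n,[(np.round(q["uv"],1).tolist(),bedz(w,q["uv"],z).round(1).tolist(),round(q["conf"],2)) for q in nets.tip_of(n,w)])
print(proj(w,M+R@[0,-87,20]),proj(w,M+R@[0,-87,44]),proj(w,M+R@[-60,-130,0]),proj(w,M+R@[60,-130,0]))
```

```text
stop_face [([315.4, 121.1], [2.0, -85.9, 20.0], 0.83)]
last_heel [([313.7, 162.4], [2.8, -69.1, 110.0], 0.82)]
last_cone [([314.9, 266.8], [1.9, -19.4, 142.0], 0.74)]
bed_mid []
[317.7236927  119.77096922] [317.89423922 121.92902906] [386.75732935  67.30550265] [248.88486     66.93968566]
```

View pics/k.png

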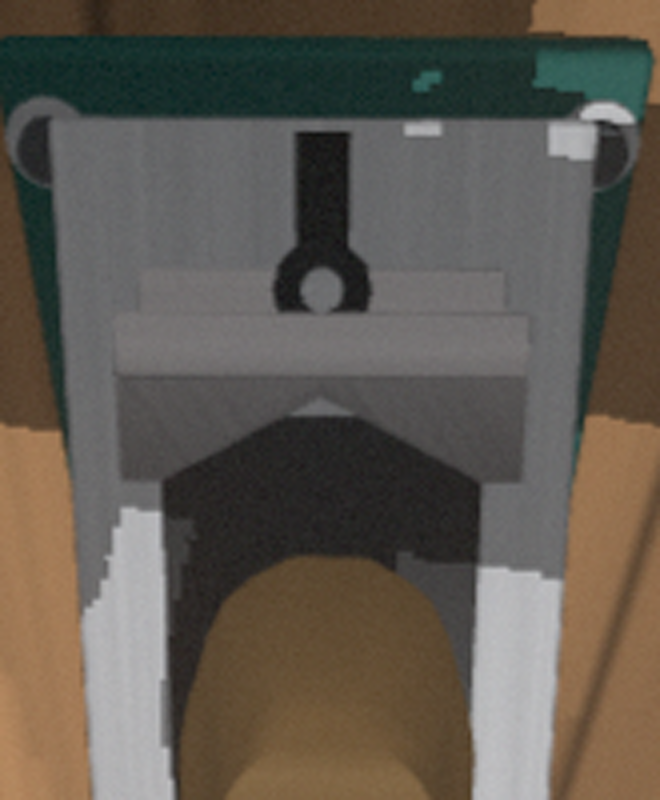

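>>> move_arm(
  steps=[
    [-1, 1, -13.5, -7, 0, 0, -0.004],
    [-1, 0, 0, -33, 0, 0, -0.004],
    [-1, -0.6, 11, -55, 0, 0, -0.004],
    [-1, -1.3, 23, -76, 0, 0, -0.004],
    [-1, -1.3, 23, -76, 0, 0, -0.004],
  ],
)

```text
clock: 13.4
position: [525.7, -21.4, 131.0]
ee_rot: [0.702, -0.669, -0.177, -0.167]
contact_force: [1.1, 2.7, -2.6]
gripper_width: 33.6
```

>>> move_arm(
  steps=[
    [-1, 0, 0, 0, 0, 0, 0],
  ],
)

```text
clock: 13.48
position: [526.2, -22.7, 133.1]
ee_rot: [0.703, -0.669, -0.176, -0.166]
contact_force: [0.2, 2.0, -1.7]
gripper_width: 33.6
```

```bash
cat > look.py <<'E'
from h import *
import sys
n=sys.argv[1]
a=optics.get_image("scene");b=optics.get_image("side");w=optics.get_image("wrist")
cv2.imwrite(f"pics/{n}_scene.png",cv2.resize(a["frame"][130:280,300:480],None,fx=4,fy=4,interpolation=cv2.INTER_CUBIC))
cv2.imwrite(f"pics/{n}_side.png",cv2.resize(b["frame"][180:330,250:400],None,fx=4,fy=4,interpolation=cv2.INTER_CUBIC))
cv2.imwrite(f"pics/{n}_wrist.png",w["frame"])
E
python3 plan.py 0 3 0; python3 look.py l
```

```text
t 13.48 pos [526.2 -22.7 133.1] goal [526.2 -15.2 121.6] shift [ -0.    7.5 -11.6] turn [-0.001 -0.002  0.004] F [ 0.2  2.  -1.7] w 33.6
bed offset now [-0.4  1.8 13.8] F bed [ 0.3  0.9 -2.4]
```

View pics/l_scene.png

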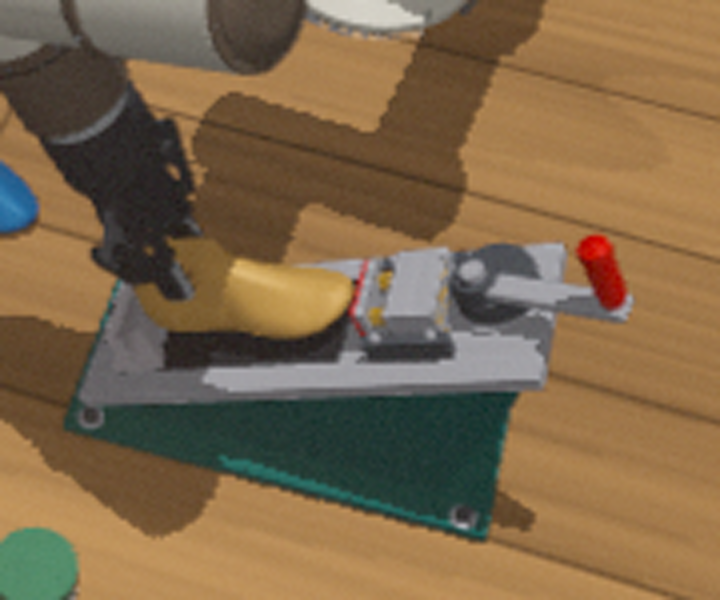

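View pics/l_side.png

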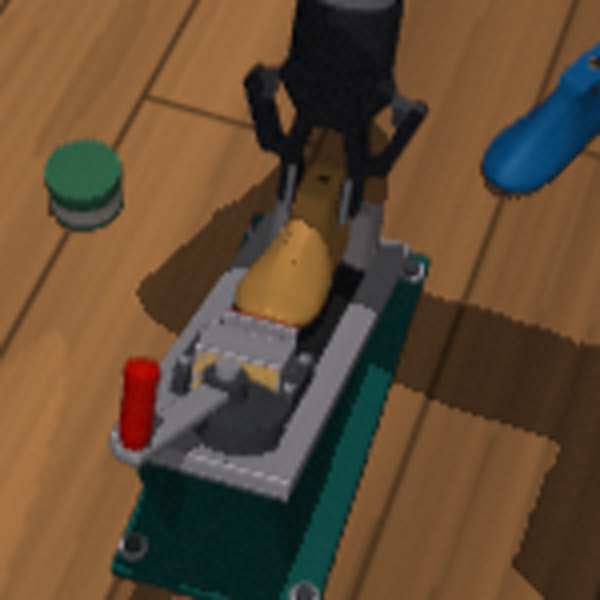

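View pics/l_wrist.png

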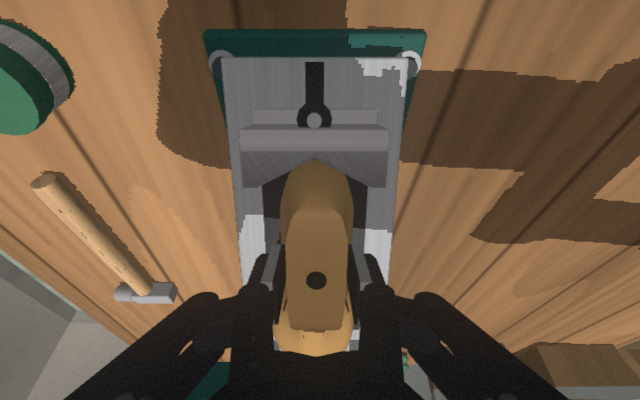

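>>> move_arm(
  steps=[
    [-1, -0.1, 2.3, -4.4, 0, 0, 0],
    [-1, -0.2, 4.7, -8.8, 0, 0, 0],
    [-1, -0.2, 4.7, -8.8, 0, 0, 0],
    [-1, -0.2, 4.7, -8.8, 0, 0, 0],
  ],
)

```text
clock: 13.97
position: [526.0, -18.3, 125.3]
ee_rot: [0.703, -0.669, -0.175, -0.167]
contact_force: [-0.2, 0.7, -2.6]
gripper_width: 33.7
```

```bash
python3 plan.py 0 0 0
```

```text
t 13.97 pos [526.  -18.3 125.3] goal [526.3 -17.8 120.2] shift [ 0.3  0.4 -5.2] turn [0.    0.    0.004] F [-0.2  0.7 -2.6] w 33.7
bed offset now [-0.3  2.1  4.7] F bed [-0.2 -0.6 -2.7]
```

>>> move_arm(
  steps=[
    [-1, 0, 1, -1.8, 0, 0, 0],
    [-1, 0, 1.4, -2.6, 0, 0, 0],
    [-1, 0, 1.4, -2.6, 0, 0, 0],
  ],
)

```text
clock: 14.22
position: [526.0, -16.8, 122.7]
ee_rot: [0.703, -0.669, -0.175, -0.167]
contact_force: [-0.2, -0.4, -3.1]
gripper_width: 33.9
```

```bash
python3 plan.py 0 0 0
```

```text
t 14.22 pos [526.  -16.8 122.7] goal [526.3 -17.8 120.2] shift [ 0.3 -1.1 -2.6] turn [0.    0.    0.004] F [-0.2 -0.4 -3.1] w 33.9
bed offset now [-0.2  2.1  1.8] F bed [-0.2 -1.8 -2.5]
```

>>> move_arm(
  steps=[
    [-1, 0, 0.7, -1.3, 0, 0, 0],
    [-1, 0, 0.7, -1.3, 0, 0, 0],
  ],
)

```text
clock: 14.38
position: [526.0, -16.0, 121.4]
ee_rot: [0.703, -0.669, -0.175, -0.167]
contact_force: [-0.2, -0.5, -2.9]
gripper_width: 33.9
```

```bash
python3 plan.py 0 0 0
```

```text
t 14.38 pos [526.  -16.  121.4] goal [526.3 -17.8 120.2] shift [ 0.3 -1.8 -1.2] turn [0.    0.    0.004] F [-0.2 -0.5 -2.9] w 33.9
bed offset now [-0.2  2.2  0.2] F bed [-0.2 -1.8 -2.4]
```

>>> move_arm(
  steps=[
    [-1, 0, 0.7, -1.3, 0, 0, 0],
    [-1, 0, 0.7, -1.3, 0, 0, 0],
  ],
)

```text
clock: 14.55
position: [526.2, -15.5, 120.2]
ee_rot: [0.703, -0.669, -0.175, -0.167]
contact_force: [0.3, -0.4, -2.0]
gripper_width: 33.6
```

```bash
python3 plan.py 0 0 0
```

```text
t 14.55 pos [526.2 -15.5 120.2] goal [526.3 -17.8 120.2] shift [ 0.1 -2.3 -0.1] turn [0.    0.001 0.004] F [ 0.3 -0.4 -2. ] w 33.6
bed offset now [ 0.1  2.1 -1. ] F bed [ 0.2 -1.3 -1.6]
```

>>> move_arm(
  steps=[
    [-1, 0, 0.7, -1.3, 0, 0, 0],
    [-1, 0, 0.7, -1.3, 0, 0, 0],
  ],
)

```text
clock: 14.72
position: [526.3, -15.4, 120.0]
ee_rot: [0.704, -0.668, -0.174, -0.167]
contact_force: [-2.1, -3.3, 3.7]
gripper_width: 33.9
```

```bash
python3 plan.py 0 0 0; python3 look.py m
```

```text
t 14.72 pos [526.3 -15.4 120. ] goal [526.3 -17.8 120.2] shift [-0.  -2.4  0.2] turn [0.001 0.001 0.003] F [-2.1 -3.3  3.7] w 33.9
bed offset now [ 0.2  2.  -1.3] F bed [-2.2 -1.1  4.8]
```

View pics/m_wrist.png

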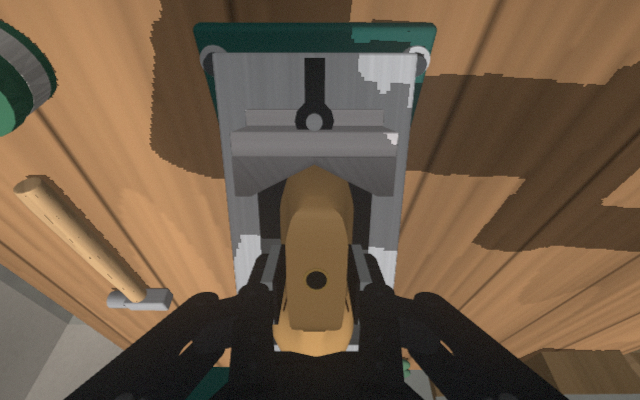

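View pics/m_scene.png

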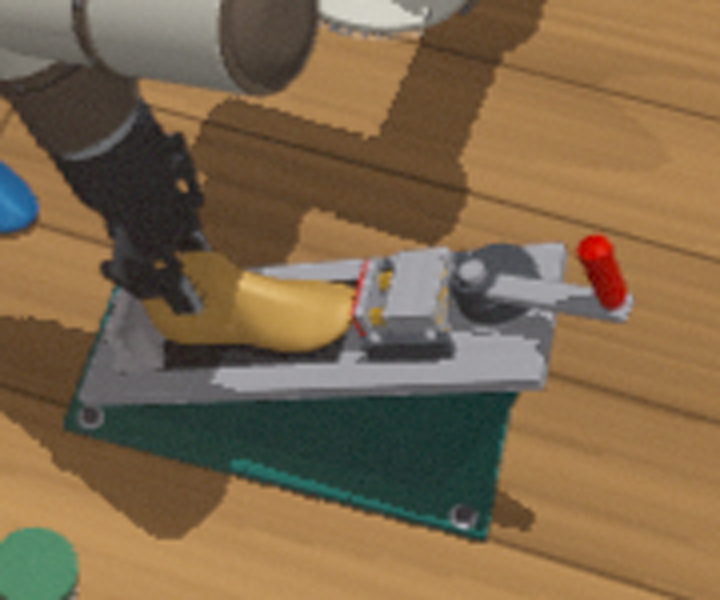

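>>> move_arm(
  steps=[
    [-1, 0, -1, -0.5, 0, 0, 0],
    [-1, 0.1, -2, -1, 0, 0, 0],
    [-1, 0.1, -2, -1, 0, 0, 0],
  ],
)

```text
clock: 15.12
position: [526.5, -15.9, 119.7]
ee_rot: [0.703, -0.668, -0.175, -0.168]
contact_force: [-3.3, -1.0, 8.1]
gripper_width: 33.6
```

```bash
python3 plan.py 0 0 0
```

```text
t 15.12 pos [526.5 -15.9 119.7] goal [526.3 -17.8 120.2] shift [-0.2 -1.9  0.5] turn [-0.002  0.002  0.003] F [-3.3 -1.   8.1] w 33.6
bed offset now [ 0.3  1.5 -1.3] F bed [-3.4  3.1  7.5]
```

>>> move_arm(
  steps=[
    [-1, 0, -1, -0.5, 0, 0, 0],
    [-1, 0.1, -2, -1, 0, 0, 0],
    [-1, 0.1, -2, -1, 0, 0, 0],
  ],
)

```text
clock: 15.37
position: [526.7, -16.2, 119.5]
ee_rot: [0.703, -0.668, -0.176, -0.169]
contact_force: [-2.9, 3.4, 12.9]
gripper_width: 33.7
```

```bash
python3 plan.py 0 0 0
```

```text
t 15.37 pos [526.7 -16.2 119.5] goal [526.3 -17.8 120.2] shift [-0.4 -1.6  0.6] turn [-0.005  0.002  0.003] F [-2.9  3.4 12.9] w 33.7
bed offset now [ 0.5  1.1 -1.3] F bed [-2.7  9.2  9.7]
```

>>> move_arm(
  steps=[
    [-1, 0, -1.7, 0, 0, 0, 0],
    [-1, 0.1, -3.3, 0, 0, 0, 0],
    [-1, 0.1, -3.3, 0, 0, 0, 0],
  ],
)

```text
clock: 15.62
position: [526.8, -16.9, 119.7]
ee_rot: [0.703, -0.668, -0.178, -0.171]
contact_force: [-1.6, 10.9, 12.3]
gripper_width: 33.5
```

```bash
python3 plan.py 0 0 0; python3 look.py n
```

```text
t 15.62 pos [526.8 -16.9 119.7] goal [526.3 -17.8 120.2] shift [-0.5 -0.9  0.5] turn [-0.01   0.001  0.003] F [-1.6 10.9 12.3] w 33.5
bed offset now [ 0.6  0.6 -0.8] F bed [-1.  15.5  5.7]
```

View pics/n_wrist.png

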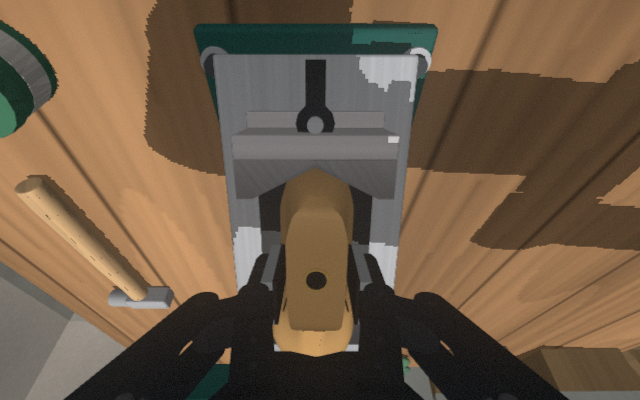

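View pics/n_scene.png

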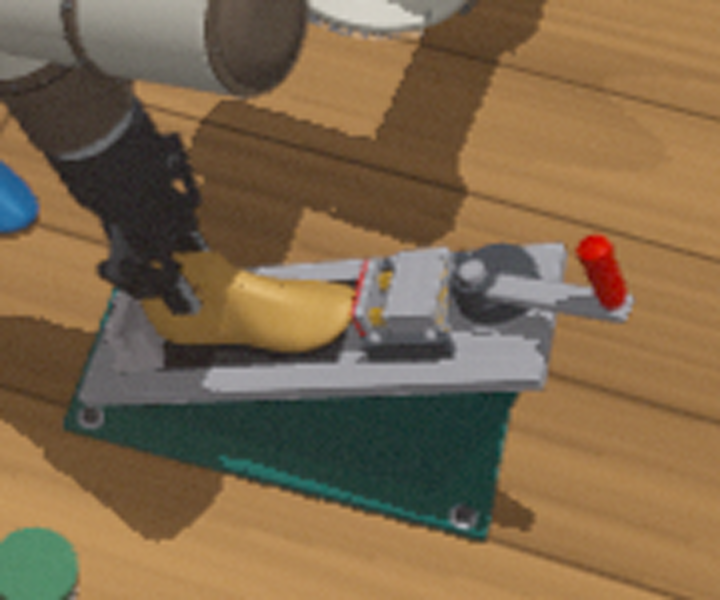

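>>> move_arm(
  steps=[
    [-0.05, 0, 0, 0, 0, 0, 0],
    [0.2, 0, 0, 0, 0, 0, 0],
    [0.2, 0, 0, 0, 0, 0, 0],
    [0.2, 0, 0, 0, 0, 0, 0],
  ],
)

```text
clock: 16.1
position: [526.4, -22.0, 116.6]
ee_rot: [0.703, -0.669, -0.175, -0.167]
contact_force: [-0.1, 0.4, -0.2]
gripper_width: 51.4
```

>>> move_arm(
  steps=[
    [0.2, 0.3, -5, 9, 0, 0, 0],
    [0.2, 0.8, -14, 26, 0, 0, 0],
    [0.2, 1.6, -30, 56, 0, 0, 0],
    [0.2, 2.4, -45, 85, 0, 0, 0],
    [0.2, 3, -56, 105, 0, 0, 0],
  ],
)

```text
clock: 16.52
position: [530.2, -80.0, 225.2]
ee_rot: [0.703, -0.669, -0.173, -0.167]
contact_force: [0.1, -0.7, 0.1]
gripper_width: 51.3
```

```bash
python3 plan.py 0 0 0; python3 look.py o
```

```text
t 16.52 pos [530.2 -80.  225.2] goal [526.3 -17.8 120.2] shift [  -3.9   62.2 -105. ] turn [0.002 0.004 0.004] F [ 0.1 -0.7  0.1] w 51.3
bed offset now [  0.5  -5.7 122. ] F bed [ 0.  -0.5  0.4]
```

View pics/o_wrist.png

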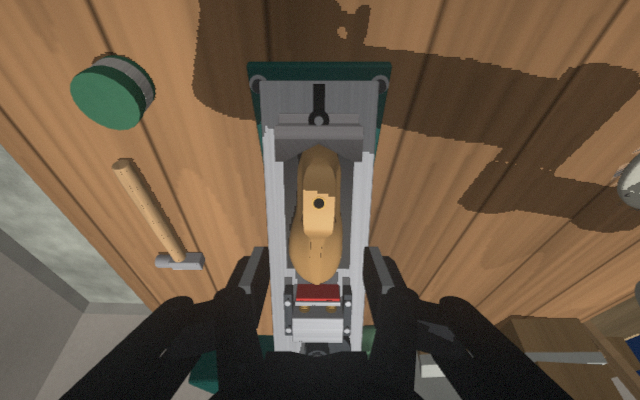

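View pics/o_scene.png

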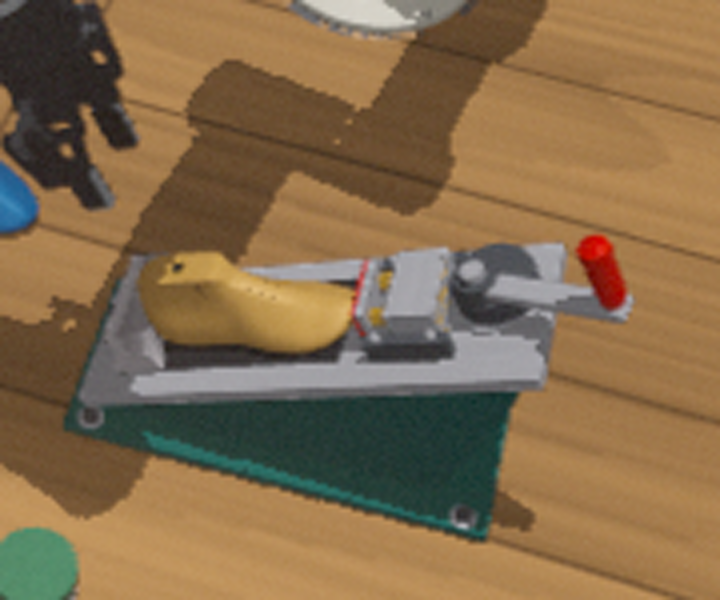

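View pics/o_side.png

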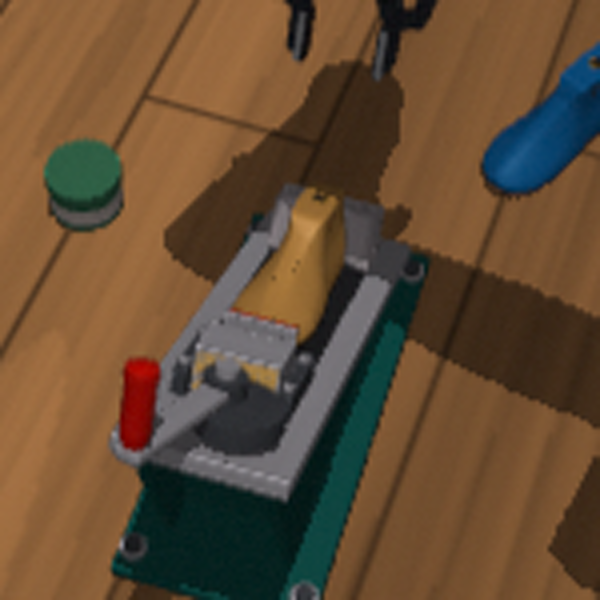

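Run:
```python
from bed import *
w=optics.get_image("wrist")
cv2.imwrite("pics/p.png",cv2.resize(w["frame"][225:365,260:380],None,fx=5,fy=5,interpolation=cv2.INTER_CUBIC)[:600])
f=w["frame"].astype(int); red=(f[...,2]>90)&(f[...,1]<50)&(f[...,0]<60)
ys,xs=np.where(red[270:320,290:350]); print(ys.min()+270,ys.max()+270,xs.min()+290,xs.max()+290)
for n,z in (("pad_face",13),("last_toe",13),("last_heel",20),("stop_face",20),("lever_pivot",62),("lever_grip",62)):
    print(n,[(np.round(q["uv"],1).tolist(),bedz(w,q["uv"],z).round(1).tolist(),round(q["conf"],2)) for q in nets.tip_of(n,w)][:2])
for r in (280,282,284,286): print(r,bedz(w,(317,r),13).round(1))
for r in (284,286,288): print("bottom",r,bedz(w,(318,r),0).round(1))
for r in (298,300,302): print("top",r,bedz(w,(318,r),27).round(1))
```

```text
285 298 296 337
pad_face [([317.6, 289.0], [1.1, 86.2, 13.0], 0.57)]
last_toe [([314.6, 284.9], [4.7, 80.5, 13.0], 0.81)]
last_heel []
stop_face []
lever_pivot [([317.2, 198.7], [1.5, -43.7, 62.0], 0.65)]
lever_grip []
280 [ 1.8 73.8 13. ]
282 [ 1.8 76.5 13. ]
284 [ 1.8 79.3 13. ]
286 [ 1.9 82.1 13. ]
bottom 284 [ 0.7 88.5  0. ]
bottom 286 [ 0.7 91.4  0. ]
bottom 288 [ 0.7 94.3  0. ]
top 298 [ 0.7 88.1 27. ]
top 300 [ 0.7 90.9 27. ]
top 302 [ 0.7 93.6 27. ]
```

View pics/p.png

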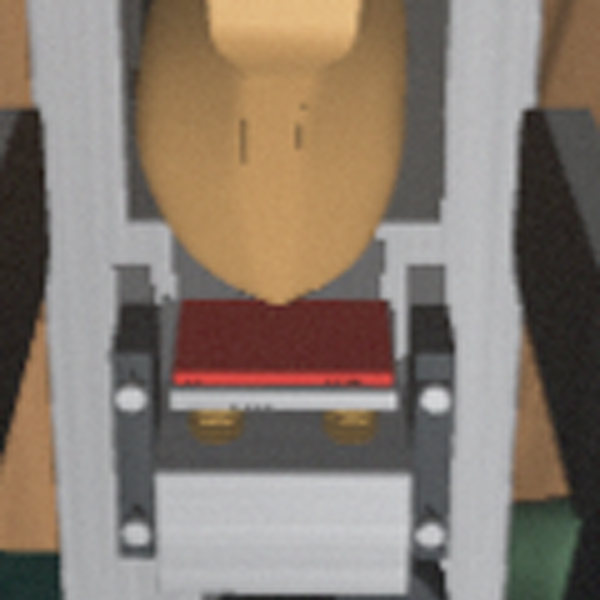

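>>> move_arm(
  steps=[
    [0.3, 2, 33, 17, 0, 0, 0],
    [0.3, 4, 67, 33, 0, -0.03, 0.06],
    [0.3, 6, 100, 49, 0.002, -0.06, 0.11],
    [0.3, 8, 133, 65, 0.004, -0.09, 0.17],
    [0.3, 10, 165, 81, 0.006, -0.12, 0.22],
  ],
)

```text
clock: 17.43
position: [539.2, 88.8, 303.4]
ee_rot: [0.782, -0.574, -0.152, -0.188]
contact_force: [0.9, -0.5, 0.2]
gripper_width: 55.3
```

>>> move_arm(
  steps=[
    [0.3, 1.5, 33, 16, 0.002, -0.021, 0.045],
    [0.3, 3, 66, 33, 0.002, -0.021, 0.045],
    [0.3, 4.5, 90, 44, 0.002, -0.021, 0.045],
    [0.3, 4.5, 90, 44, 0.002, -0.021, 0.045],
    [0.3, 4.5, 90, 44, 0.002, -0.021, 0.045],
  ],
)

```text
clock: 17.85
position: [543.6, 178.3, 347.0]
ee_rot: [0.796, -0.555, -0.149, -0.192]
contact_force: [0.1, -0.3, -0.0]
gripper_width: 55.8
```

```bash
cat > lev.py <<'E'
from bed import *
s=readout.read_state(); print("t",round(s["clock"],2),"tcp bed",(R.T@(s["position"]-M)).round(1),"F bed",(R.T@s["contact_force"]).round(1),"w",round(s["gripper_width"],1),"j",s["joints"].round(2))
from scipy.spatial.transform import Rotation as Ro
T=R.T@Ro.from_quat(s["ee_rot"]).as_matrix(); print("tool in bed",T.round(3).tolist())
E
python3 lev.py; python3 look.py q
python3 - <<'E'
from bed import *
w=optics.get_image("wrist")
for n,z in (("lever_grip",62),("lever_pivot",62),("pad_face",13)):
    print(n,[(np.round(q["uv"],1).tolist(),bedz(w,q["uv"],z).round(1).tolist(),round(q["conf"],2)) for q in nets.tip_of(n,w)][:2])
E
```

```text
t 17.85 tcp bed [ 27.8 239.7 150.1] F bed [ 0.1 -0.3  0.1] w 55.8 j [ 0.33  0.21  0.14 -0.48 -1.38  0.09]
tool in bed [[0.296, -0.955, 0.001], [-0.955, -0.296, 0.001], [-0.001, -0.002, -1.0]]
lever_grip [([304.1, 238.5], [29.4, 272.6, 62.0], 0.74)]
lever_pivot [([372.1, 135.2], [3.8, 171.5, 62.0], 0.59)]
pad_face [([400.1, 26.9], [2.3, 83.3, 13.0], 0.93)]
```

View pics/q_wrist.png

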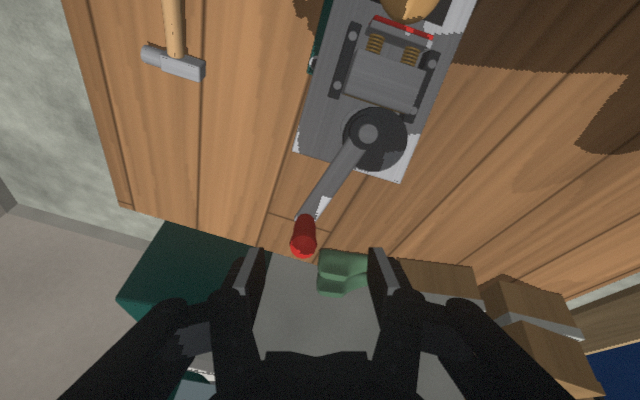

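>>> move_arm(
  steps=[
    [0.3, -1.5, 28.5, 15.2, 0, 0, 0],
    [0.3, -2.3, 45, -16, 0, 0, 0],
    [0.3, -2.9, 57, -40, 0, 0, 0],
    [0.3, -2.9, 57, -40, 0, 0, 0],
    [0.3, -2.9, 57, -40, 0, 0, 0],
  ],
)

```text
clock: 18.62
position: [540.7, 233.5, 305.5]
ee_rot: [0.795, -0.556, -0.149, -0.19]
contact_force: [0.2, -1.3, 0.1]
gripper_width: 55.3
```

```bash
python3 lev.py; python3 look.py r
```

```text
t 18.62 tcp bed [ 28.  269.   87.5] F bed [ 0.1 -1.1  0.7] w 55.3 j [ 0.43  0.24  0.08 -0.48 -1.25  0.04]
tool in bed [[0.292, -0.956, -0.0], [-0.956, -0.292, -0.001], [0.0, 0.001, -1.0]]
```

View pics/r_wrist.png

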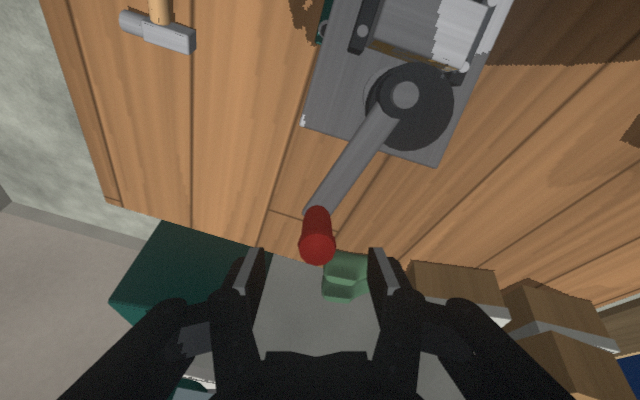

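View pics/r_side.png

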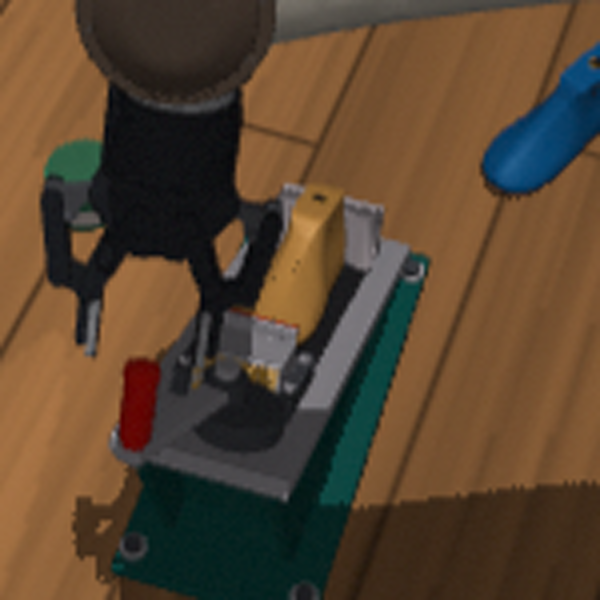

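Run:
```python
from bed import *
w=optics.get_image("wrist"); s=readout.read_state()
print("top",bedz(w,(317,249),89).round(1),"boss",bedz(w,(404,95),40).round(1), "tcp px",proj(w,s["position"]), "grasp pt",proj(w,s["position"]+R@[0,0,19]))
print([(q["uv"],bedz(w,q["uv"],62)) for q in nets.tip_of("lever_grip",w)])
```

```text
top [ 31.3 266.7  89. ] boss [  3.6 173.4  40. ] tcp px [318.55596319 256.89076348] grasp pt [318.67366239 276.76790292]
[]
```

>>> move_arm(
  steps=[
    [0.3, 1.1, 7, -15, 0, 0, 0],
    [0.3, 1.1, 13, -28, 0, 0, 0],
    [0.3, 1.1, 17.8, -37.5, 0, 0, 0],
    [0.3, 1.1, 17.8, -37.5, 0, 0, 0],
  ],
)

```text
clock: 19.2
position: [541.4, 251.9, 267.7]
ee_rot: [0.795, -0.556, -0.15, -0.191]
contact_force: [-0.4, -0.6, -0.6]
gripper_width: 55.7
```

>>> move_arm(
  steps=[
    [-0.4, 0, 0, 0, 0, 0, 0],
    [-0.8, 0, 0, 0, 0, 0, 0],
    [-0.8, 0, 0, 0, 0, 0, 0],
    [-0.8, 0, 0, 0, 0, 0, 0],
    [-0.8, 0, 0, 0, 0, 0, 0],
  ],
)

```text
clock: 19.62
position: [542.1, 251.1, 270.6]
ee_rot: [0.795, -0.556, -0.148, -0.192]
contact_force: [-1.7, -3.8, 4.6]
gripper_width: 18.7
```

```bash
python3 lev.py; python3 look.py s
```

```text
t 19.62 tcp bed [ 30.3 268.   48.5] F bed [-1.9 -1.1  5.8] w 18.7 j [ 0.45  0.27  0.03 -0.49 -1.17  0.05]
tool in bed [[0.294, -0.956, 0.003], [-0.956, -0.294, 0.001], [0.0, -0.003, -1.0]]
```

View pics/s_wrist.png

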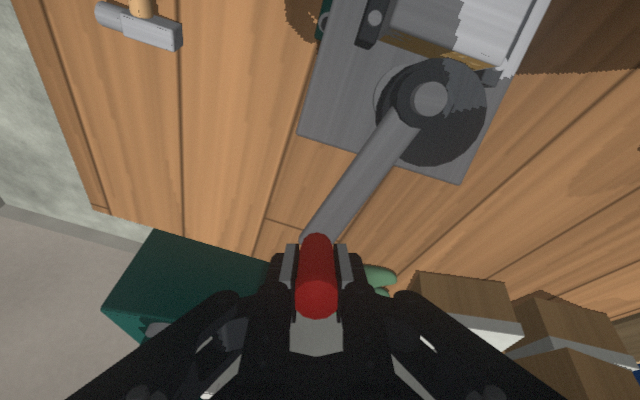

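View pics/s_side.png

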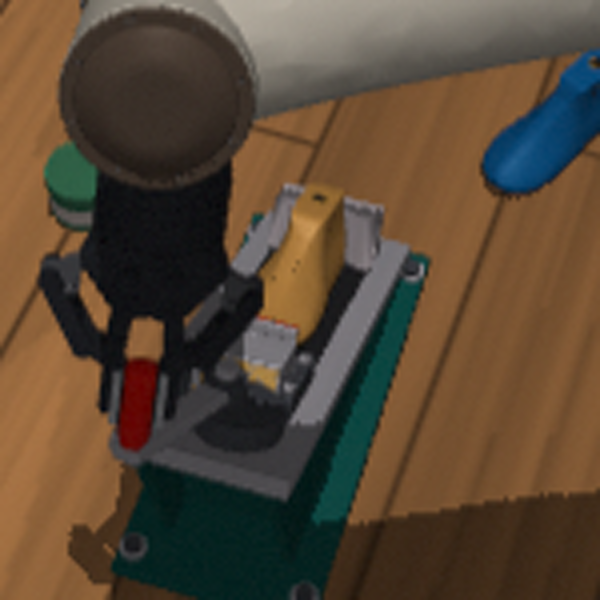

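```bash
cat > arc.py <<'E'
from bed import *
import sys
p=np.array([2.5,173.]); r=99.; ph0=-0.285
def rows(d0,ds):
    f=lambda d: np.array([p[0]-r*np.sin(ph0+d),p[1]+r*np.cos(ph0+d),0])
    for d in ds: print(round(d,2),(R@(f(d)-f(d0))).round(1).tolist(),(R[:,2]*(d-d0)).round(3).tolist())
if __name__=="__main__": rows(float(sys.argv[1]),[float(v) for v in sys.argv[2:]])
E
python3 arc.py 0 .06 .12 .18 .24 .3; python3 arc.py .3 .35 .4 .45 .5 .55
```

```text
0.06 [-5.8, 1.0, 0.7] [0.002, -0.028, 0.053]
0.12 [-11.7, 1.7, 1.2] [0.003, -0.056, 0.106]
0.18 [-17.6, 2.1, 1.6] [0.005, -0.084, 0.159]
0.24 [-23.5, 2.2, 1.8] [0.006, -0.113, 0.212]
0.3 [-29.5, 1.9, 1.9] [0.008, -0.141, 0.265]
0.35 [-4.9, -0.4, -0.1] [0.001, -0.023, 0.044]
0.4 [-9.8, -1.1, -0.3] [0.003, -0.047, 0.088]
0.45 [-14.7, -2.0, -0.6] [0.004, -0.07, 0.132]
0.5 [-19.5, -3.1, -1.1] [0.005, -0.094, 0.177]
0.55 [-24.2, -4.4, -1.6] [0.006, -0.117, 0.221]
```

>>> move_arm(
  steps=[
    [-0.8, -5.8, 1, 0.7, 0.002, -0.028, 0.053],
    [-0.8, -11.7, 1.7, 1.2, 0.003, -0.056, 0.106],
    [-0.8, -17.6, 2.1, 1.6, 0.005, -0.084, 0.159],
    [-0.8, -23.5, 2.2, 1.8, 0.006, -0.113, 0.212],
    [-0.8, -29.5, 1.9, 1.9, 0.008, -0.141, 0.265],
  ],
)

```text
clock: 20.18
position: [513.7, 253.2, 272.6]
ee_rot: [0.87, -0.43, -0.117, -0.213]
contact_force: [1.1, -4.6, 5.2]
gripper_width: 18.4
```

```bash
python3 lev.py
```

```text
t 20.18 tcp bed [  2.1 272.1  48.5] F bed [ 0.9 -1.6  6.8] w 18.4 j [ 0.48  0.22 -0.03 -0.49 -1.14  0.34]
tool in bed [[0.565, -0.825, 0.006], [-0.825, -0.565, 0.002], [0.001, -0.006, -1.0]]
```

>>> move_arm(
  steps=[
    [-0.8, -4.9, -0.4, -0.1, 0.001, -0.023, 0.044],
    [-0.8, -9.8, -1.1, -0.3, 0.003, -0.047, 0.088],
    [-0.8, -14.7, -2, -0.6, 0.004, -0.07, 0.132],
    [-0.8, -19.5, -3.1, -1.1, 0.005, -0.094, 0.177],
    [-0.8, -24.2, -4.4, -1.6, 0.006, -0.117, 0.221],
  ],
)

```text
clock: 20.6
position: [489.5, 249.3, 271.2]
ee_rot: [0.916, -0.318, -0.09, -0.226]
contact_force: [0.8, -2.5, 4.2]
gripper_width: 18.7
```

```bash
python3 lev.py; python3 look.py t
```

```text
t 20.6 tcp bed [-22.3 269.2  48.5] F bed [ 0.7 -0.3  4.9] w 18.7 j [ 0.5   0.18 -0.09 -0.49 -1.13  0.58]
tool in bed [[0.751, -0.66, 0.005], [-0.66, -0.751, 0.003], [0.001, -0.006, -1.0]]
```

View pics/t_wrist.png

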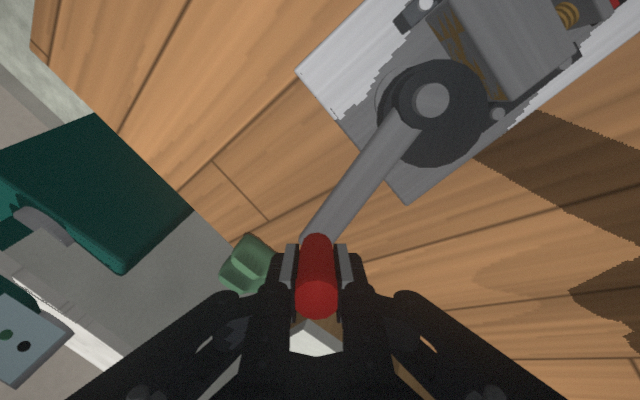

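View pics/t_scene.png

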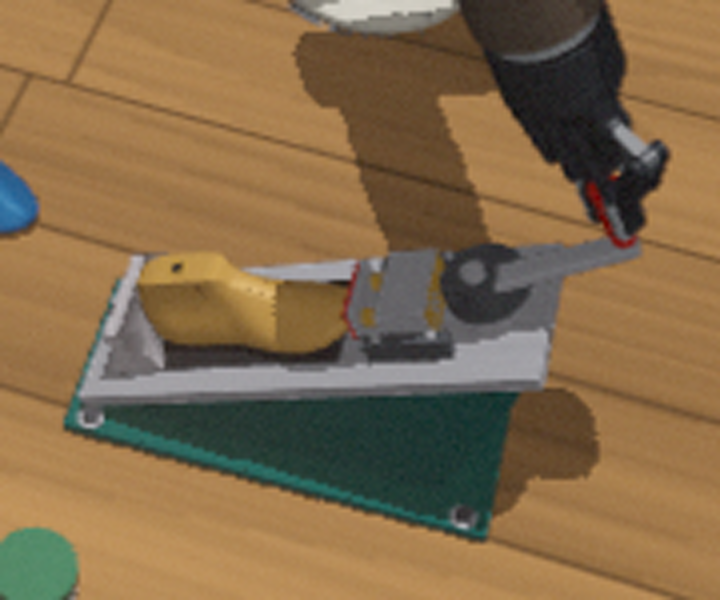

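View pics/t_side.png

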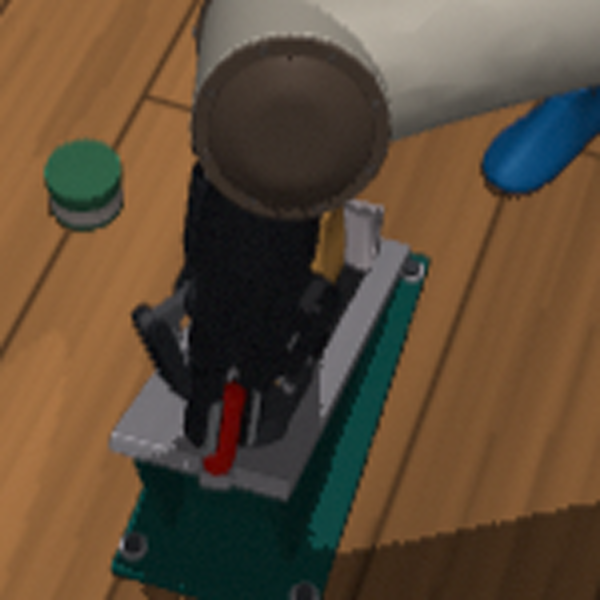

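```bash
python3 arc.py .55 .61 .67 .73 .79 .85
```

```text
0.61 [-5.6, -1.8, -0.8] [0.002, -0.028, 0.053]
0.67 [-11.1, -4.0, -1.8] [0.003, -0.056, 0.106]
0.73 [-16.4, -6.4, -2.9] [0.005, -0.084, 0.159]
0.79 [-21.5, -9.0, -4.2] [0.006, -0.113, 0.212]
0.85 [-26.5, -12.0, -5.6] [0.008, -0.141, 0.265]
```

>>> move_arm(
  steps=[
    [-0.8, -5.6, -1.8, -0.8, 0.002, -0.028, 0.053],
    [-0.8, -11.1, -4, -1.8, 0.003, -0.056, 0.106],
    [-0.8, -16.4, -6.4, -2.9, 0.005, -0.084, 0.159],
    [-0.8, -21.5, -9, -4.2, 0.006, -0.113, 0.212],
    [-0.8, -26.5, -12, -5.6, 0.008, -0.141, 0.265],
  ],
)

```text
clock: 21.17
position: [463.0, 238.0, 265.8]
ee_rot: [0.953, -0.178, -0.056, -0.238]
contact_force: [-0.1, 0.3, 7.4]
gripper_width: 18.7
```

```bash
python3 lev.py; python3 look.py u
```

```text
t 21.17 tcp bed [-49.4 258.   48.4] F bed [-0.1  3.7  6.4] w 18.7 j [ 0.5   0.13 -0.15 -0.5  -1.1   0.89]
tool in bed [[0.913, -0.409, 0.004], [-0.409, -0.912, 0.005], [0.002, -0.007, -1.0]]
```

View pics/u_wrist.png

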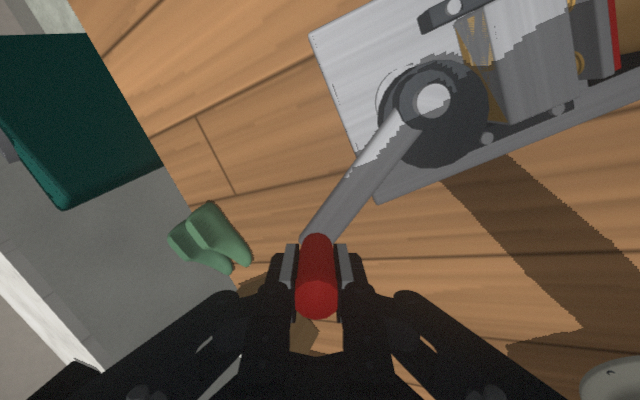

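View pics/u_scene.png

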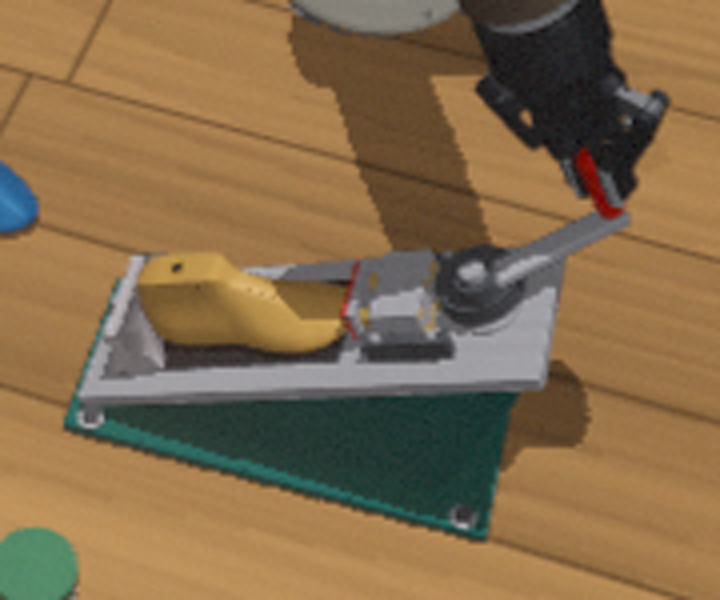

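```bash
python3 -c "
import cv2
for n in 'tu':
    f=cv2.imread(f'pics/{n}_wrist.png'); cv2.imwrite(f'pics/{n}_crop.png',cv2.resize(f[0:150,440:640],None,fx=4,fy=4,interpolation=cv2.INTER_CUBIC))"
```

```text
(no output)
```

View pics/u_crop.png

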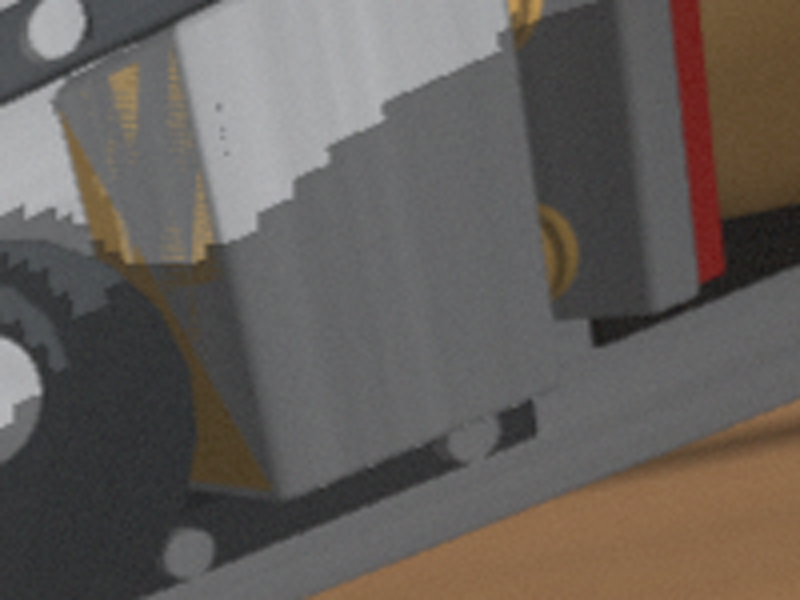

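View pics/t_crop.png

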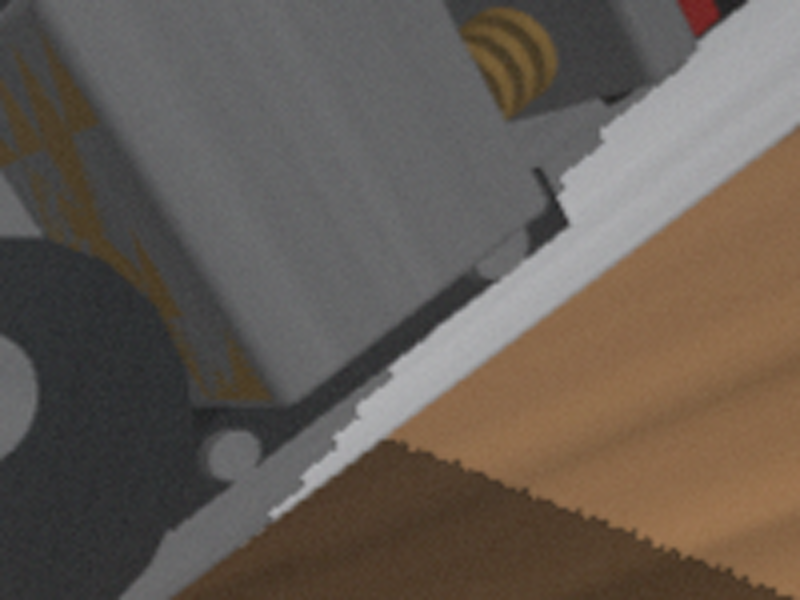

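```bash
cat > gap.py <<'E'
from bed import *
from scipy.spatial.transform import Rotation as Ro
w=optics.get_image("wrist"); s=readout.read_state()
K,Rc,tc=P(w); Rt=Ro.from_quat(s["ee_rot"]).as_matrix()
Rct=Rc@Rt; tct=Rc@s["position"]+tc   # tool->cam
def cam(pos,q):
    Rt=Ro.from_quat(q).as_matrix(); Rn=Rct@Rt.T; tn=tct-Rn@np.array(pos)
    return dict(w,rvec=cv2.Rodrigues(Rn)[0].ravel(),tvec=tn)
cams={"p":cam([530.2,-80,225.2],[.703,-.669,-.173,-.167]),"t":cam([489.5,249.3,271.2],[.916,-.318,-.09,-.226]),"u":w,"q":cam([543.6,178.3,347.0],[.796,-.555,-.149,-.192])}
f={"p":lambda u:(260+u[0]/5,225+u[1]/5),"t":lambda u:(440+u[0]/4,u[1]/4),"u":lambda u:(440+u[0]/4,u[1]/4)}
pk={"p":dict(front=(280,375),plate=(280,408),block=(280,471)),"t":dict(plate=(632,42),block=(500,110)),"u":dict(front=(712,150),border=(686,150),plate=(630,150),block=(538,200))}
for n in pk:
    print(n,{k:[bedz(cams[n],f[n](u),z).round(1)[1] for z in ((27,) if k!="block" else (35,40,45,50))] for k,u in pk[n].items()})
E
python3 gap.py
```

```text
p {'front': [np.float64(89.5)], 'plate': [np.float64(98.7)], 'block': [np.float64(109.6), np.float64(105.2), np.float64(100.8), np.float64(96.4)]}
t {'plate': [np.float64(85.2)], 'block': [np.float64(106.0), np.float64(109.5), np.float64(112.9), np.float64(116.4)]}
u {'front': [np.float64(75.7)], 'border': [np.float64(78.6)], 'plate': [np.float64(85.0)], 'block': [np.float64(102.4), np.float64(106.3), np.float64(110.2), np.float64(114.1)]}
```

>>> move_arm(
  steps=[
    [-0.3, 0, 0, 0, 0, 0, 0],
    [0.2, 0, 0, 0, 0, 0, 0],
    [0.2, 0, 0, 0, 0, 0, 0],
    [0.2, 0.6, -12, 22, 0, 0, 0],
    [0.2, 1.6, -30, 56, 0, 0, 0],
  ],
)

```text
clock: 21.78
position: [461.8, 207.7, 316.5]
ee_rot: [0.954, -0.178, -0.062, -0.235]
contact_force: [-0.3, 1.5, 0.3]
gripper_width: 51.1
```

>>> move_arm(
  steps=[
    [0.2, 2, -20, 25, 0, 0, 0],
    [0.2, 10, -55, 22, -0.003, 0.056, -0.106],
    [0.2, 20, -90, 10, -0.006, 0.112, -0.211],
    [0.2, 30, -125, -8, -0.009, 0.169, -0.317],
    [0.2, 40, -160, -26, -0.012, 0.225, -0.423],
  ],
)

```text
clock: 22.2
position: [504.2, 46.1, 294.1]
ee_rot: [0.883, -0.402, -0.111, -0.217]
contact_force: [1.6, -0.3, -0.6]
gripper_width: 50.8
```

>>> move_arm(
  steps=[
    [0.2, 8, -35, -20, -0.003, 0.056, -0.106],
    [0.2, 16, -68, -40, -0.006, 0.112, -0.211],
    [0.2, 20, -100, -56, -0.009, 0.169, -0.317],
    [0.2, 24, -126, -71, -0.012, 0.225, -0.423],
    [0.2, 24, -126, -71, -0.016, 0.298, -0.56],
  ],
)

```text
clock: 22.62
position: [527.0, -82.4, 218.2]
ee_rot: [0.721, -0.649, -0.173, -0.171]
contact_force: [-0.1, 0.4, 0.7]
gripper_width: 51.3
```

```bash
python3 lev.py; python3 plan.py 0 0 0
```

```text
t 22.62 tcp bed [ -2.8 -49.9 158.1] F bed [-0.1  0.7  0.4] w 51.3 j [-0.15  0.34  0.   -0.49 -1.37  0.39]
tool in bed [[0.05, -0.999, -0.002], [-0.999, -0.05, 0.002], [-0.002, 0.002, -1.0]]
t 22.62 pos [527.  -82.4 218.2] goal [526.3 -17.8 120.2] shift [ -0.7  64.6 -98. ] turn [-0.003  0.022 -0.045] F [-0.1  0.4  0.7] w 51.3
bed offset now [ -2.8 -10.9 116.8] F bed [-0.1  0.7  0.4]
```

>>> move_arm(
  steps=[
    [0.2, 3, 2.5, 6.5, -0.003, 0.022, -0.045],
    [0.2, 3, 2.5, 6.5, -0.003, 0.022, -0.045],
    [0.2, 3, 2.5, 6.5, -0.003, 0.022, -0.045],
  ],
)

```text
clock: 22.87
position: [531.0, -76.1, 229.4]
ee_rot: [0.709, -0.662, -0.173, -0.169]
contact_force: [0.0, 0.9, 0.3]
gripper_width: 51.3
```

Run:
```python
from bed import *
w=optics.get_image("wrist"); s=readout.read_state(); print(s["clock"],s["position"],s["ee_rot"])
cv2.imwrite("pics/v_full.png",w["frame"])
cv2.imwrite("pics/v.png",cv2.resize(w["frame"][225:365,260:380],None,fx=5,fy=5,interpolation=cv2.INTER_CUBIC)[:600])
```

```text
22.9167 [530.70895773 -75.93229144 229.49665089] [ 0.70938449 -0.66204226 -0.1727954  -0.169161  ]
```

View pics/v.png

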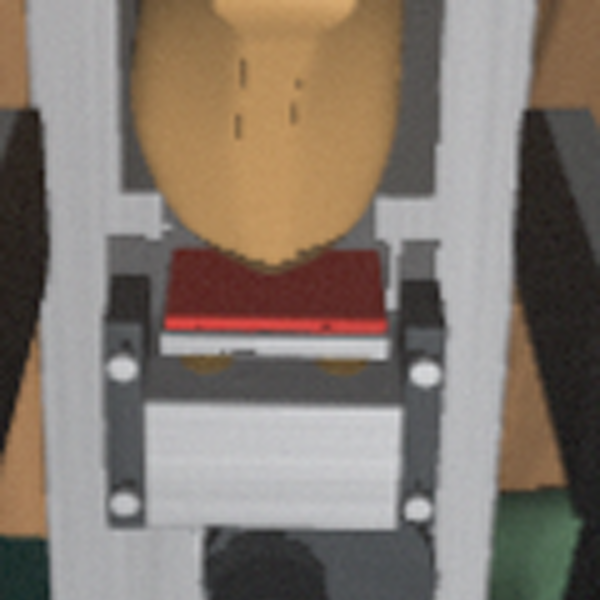

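View pics/v_full.png

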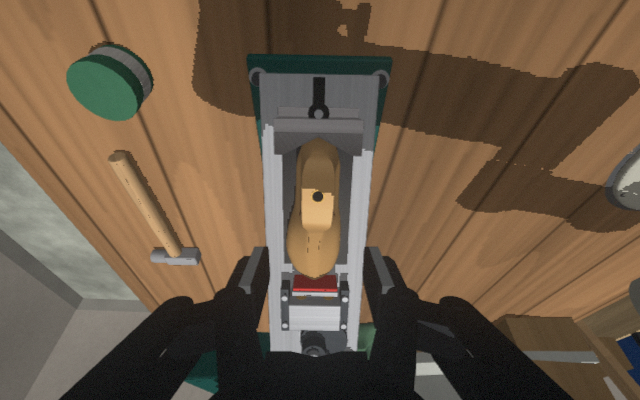

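Run:
```python
from bed import *
from scipy.spatial.transform import Rotation as Ro
w=optics.get_image("wrist"); s=readout.read_state()
K,Rc,tc=P(w); Rt=Ro.from_quat(s["ee_rot"]).as_matrix()
Rct=Rc@Rt; tct=Rc@s["position"]+tc
def cam(pos,q):
    Rt=Ro.from_quat(q).as_matrix(); Rn=Rct@Rt.T; tn=tct-Rn@np.array(pos)
    return dict(w,rvec=cv2.Rodrigues(Rn)[0].ravel(),tvec=tn)
C={"p":cam([530.2,-80,225.2],[.703,-.669,-.173,-.167]),"v":w}
f=lambda u:(260+u[0]/5,225+u[1]/5)
pk={"p":dict(screwA=((283,400),20),screwB=((283,534),20),bot=((283,300),-1),front=((283,375),27),plate=((283,408),27),block=((283,471),29),blockr=((283,593),29),toe=((280,303),13)),
"v":dict(screwA=((273.5,372),20),screwB=((270.5,506.5),20),bot=((275,250),-1),front=((275,318),27),plate=((275,357),27),block=((275,403),29),blockr=((275,527),29),toe=((270,268),13))}
r={n:{k:bedz(C[n],f(u),z)[1] for k,(u,z) in pk[n].items()} for n in pk}
for k in r["p"]: print(k,r["p"][k].round(1),r["v"][k].round(1),(r["v"][k]-r["p"][k]).round(1))
```

```text
screwA 103.8 103.7 -0.1
screwB 143.5 143.4 -0.1
bot 90.8 84.1 -6.7
front 91.2 83.4 -7.7
plate 100.3 94.1 -6.3
block 116.5 105.2 -11.3
blockr 152.8 141.2 -11.6
toe 81.7 79.7 -2.0
```

```bash
python3 - <<'E'
import cv2,numpy as np
a=cv2.imread("pics/o_wrist.png")[110:250,265:375]; b=cv2.imread("pics/v_full.png")[103:243,263:373]
cv2.imwrite("pics/w.png",cv2.resize(np.hstack([a,b]),None,fx=3.6,fy=3.6,interpolation=cv2.INTER_CUBIC))
E
python3 look.py x
```

```text
(no output)
```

View pics/w.png

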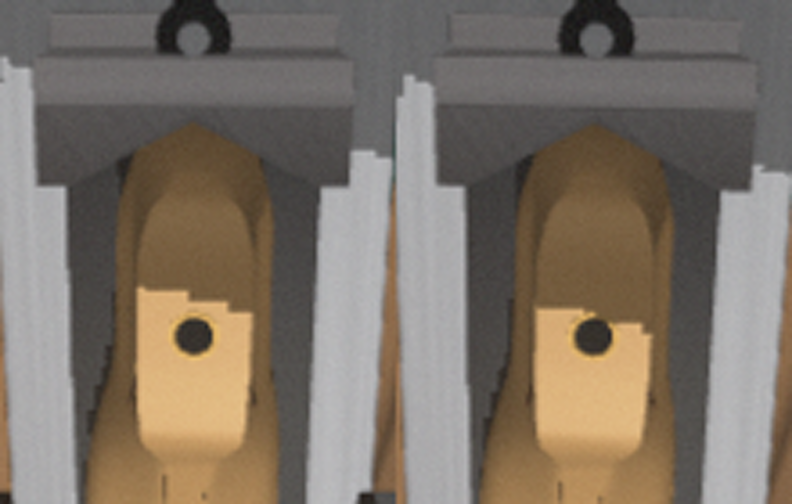

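View pics/x_scene.png

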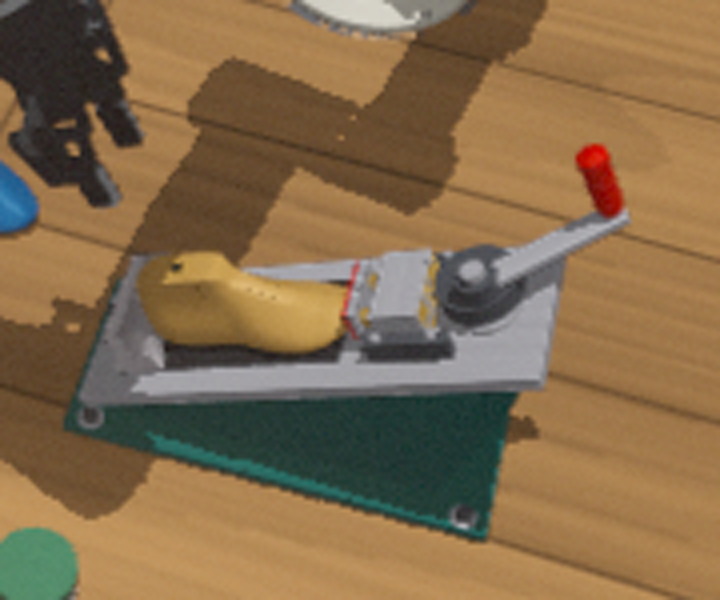

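View pics/x_side.png

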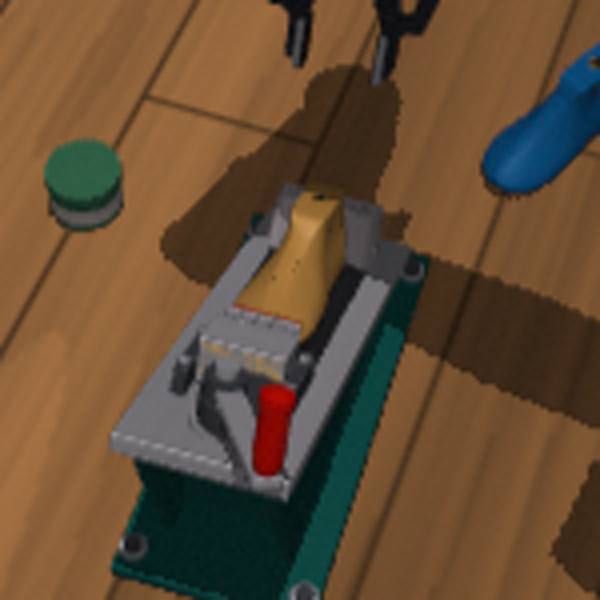

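Run:
```python
import cv2,numpy as np
for n,x0,x1 in (("o_wrist",311,323),("v_full",309,321)):
    g=cv2.imread(f"pics/{n}.png")[:,x0:x1].mean(1)
    print(n); 
    for r in range(272,348): print(r,g[r].round(0).astype(int).tolist(),end="; ")
    print()
```

```text
o_wrist
272 [98, 150, 194]; 273 [98, 151, 194]; 274 [98, 150, 193]; 275 [97, 150, 193]; 276 [98, 150, 193]; 277 [98, 150, 193]; 278 [98, 150, 193]; 279 [98, 149, 192]; 280 [96, 148, 190]; 281 [96, 147, 189]; 282 [94, 142, 182]; 283 [83, 119, 153]; 284 [63, 85, 126]; 285 [40, 45, 92]; 286 [39, 43, 93]; 287 [40, 44, 93]; 288 [41, 44, 94]; 289 [41, 44, 94]; 290 [40, 43, 93]; 291 [39, 42, 92]; 292 [40, 44, 93]; 293 [41, 43, 93]; 294 [38, 42, 92]; 295 [39, 42, 93]; 296 [39, 42, 93]; 297 [41, 44, 98]; 298 [50, 54, 144]; 299 [70, 75, 214]; 300 [66, 71, 193]; 301 [87, 87, 98]; 302 [151, 150, 150]; 303 [195, 192, 192]; 304 [189, 187, 186]; 305 [161, 159, 159]; 306 [88, 87, 88]; 307 [80, 80, 80]; 308 [80, 80, 81]; 309 [82, 82, 83]; 310 [81, 81, 82]; 311 [79, 80, 80]; 312 [79, 79, 80]; 313 [80, 80, 81]; 314 [80, 81, 81]; 315 [80, 80, 81]; 316 [79, 79, 80]; 317 [86, 85, 86]; 318 [131, 130, 130]; 319 [190, 188, 187]; 320 [198, 195, 195]; 321 [197, 194, 194]; 322 [193, 191, 191]; 323 [194, 192, 191]; 324 [196, 194, 193]; 325 [195, 193, 192]; 326 [195, 192, 192]; 327 [195, 192, 192]; 328 [194, 192,
[... 1175 characters left out ...]
[197, 195, 194]; 313 [197, 194, 194]; 314 [196, 194, 193]; 315 [196, 193, 193]; 316 [199, 198, 197]; 317 [202, 200, 199]; 318 [197, 194, 193]; 319 [196, 194, 193]; 320 [195, 192, 192]; 321 [189, 187, 186]; 322 [189, 187, 186]; 323 [187, 185, 184]; 324 [186, 184, 183]; 325 [190, 188, 187]; 326 [194, 192, 191]; 327 [192, 189, 188]; 328 [187, 185, 184]; 329 [177, 175, 174]; 330 [134, 132, 132]; 331 [63, 62, 61]; 332 [61, 60, 58]; 333 [53, 52, 52]; 334 [52, 51, 51]; 335 [51, 50, 49]; 336 [49, 48, 48]; 337 [44, 43, 44]; 338 [45, 44, 44]; 339 [44, 43, 44]; 340 [44, 43, 43]; 341 [44, 44, 43]; 342 [45, 44, 43]; 343 [44, 42, 42]; 344 [43, 42, 42]; 345 [50, 49, 48]; 346 [68, 65, 64]; 347 [75, 73, 70];
```

```bash
python3 -c "
from h import *
print(workorder.job_done()); print(readout.read_state()['clock'])"
```

```text
the job is handed in; nothing more can be done
None
the job is handed in; nothing more can be done
```

The wooden last is set in the fixture and clamped, and I handed the job in at about 23 s of the 48 s allowed. Of the three beech lasts I took the one farthest to the robot's left. I set it sole down on the bed, pushed its heel into the V of the stop until about 15 N came back along the slope, and let go. I then gripped the red handle, swung the cam lever about 0.83 rad, released it and moved clear.

Final checks, from wrist pictures before and after clamping:
- **Last:** its heel sits in the V both times and the last did not visibly shift. One toe reading came out 2 mm nearer the heel after clamping, though the heel did not move. I put that down to measuring error.
- **Spring compression:** the carriage moved 11.4 mm (about 11.3 expected from the lever angle) and the pad about 7 mm. That puts the springs in by about 4.3 mm, give or take 0.5, where halfway is 4 mm and solid is 8 mm.
- **Disagreement:** close-up readings taken while still holding the lever were about 6 mm off the others. I did not use them for the result.
- **Rest of the scene:** the robot was touching nothing at hand-in. I went near none of the blue last, the tin or the hammer. In the last pictures they look to be where they started, but I did not measure them again.

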